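# Seat a spindle in its bearing block

## Robot

A 6-joint arm with a two-finger parallel gripper is mounted at the origin on a cart in front of the work surface, level with it; the furniture and walls round the work are solid. World frame = base frame: x ahead of the robot, y to its left, z up, the work surface at z = 0. Lengths are in mm, angles in rad, forces in N, time in s.
With the tool pointing down it reaches from about 275 to 725 mm from the base axis. Payload 15.9 kg.
Tool frame: the origin (TCP) lies at the very end of the fingers, on their centre line; the grasp point (between the pads) lies 19 mm behind it; y points along the fingers, x is the direction in which the jaws open and shut, and the axes are right-handed (so a half turn about y gives the same grasp; the last joint's range is limited). The gripper opens to 85 mm and grips with 20 to 120 N. Pads are 22 mm wide; open, the fingers measure 114 mm over their backs; the gripper's body (76 mm by 85 mm) begins 54 mm behind the grasp point. The pads swing forward as they close: fully open they stand 13 mm farther back than shut.
Start: joints at [-1.143, 0.213, -0.034, 1.323, 0, 1.571], TCP at [207.427, -454.928, 231.306] pointing down, gripper open.
Joint ranges: [-2.98, 2.98], [-0.74, 1.72], [-1.14, 1.35], [-2.1, 2.04], [-1.57, 1.44], [-3.14, 3.14]. Speed limits (rad/s): [1.89, 1.89, 2.39, 2.57, 3.14, 3.14].

## Interface

Orientations are given as [roll, pitch, yaw] about the fixed x, y, z axes, in that order (R = Rz(yaw) Ry(pitch) Rx(roll)).
In Python, from cell import manip gives the robot as it stands.
- The arm moves only by the tool step_arm, never from a script. Its argument "targets" is a list that holds one entry, the list of rows, each a list of 7 numbers: the turn, a rotation vector about the tool's x, y, z in degrees, then the shift along the tool's x, y, z in m, then the closure, from 0 (fully open) to 1 (shut). A call has 1 to 5 rows; each row shifts and turns the commanded pose from where the row before left it, along the tool's axes as they then stand; what a row does not reach is not made up. A row lasts 1/8 s, in which the tool goes at most 62.5 mm and 10.7 degrees, less where a joint would pass 70% of its speed; a pose out of reach is approached as far as the arm can. A call with a gripper value outside its range is refused whole. The fingers move at their own pace and stop on an object; "squeeze" is the grip in N (left out, the last holds). Time passes only in rows, so rows that do not move let the fingers close. It gives the time, the measured TCP pose, the force and the opening at its end, in the units of the state.
- manip.state(): the state, without advancing time (a new reading comes with each control period).
- manip.camera(name): name is "scene" or "top" or "wrist"; returns the picture (400x640x3 uint8, red, green, blue); there is no depth.
- manip.camera_params(name): a dict with "camera_matrix" (3x3 intrinsics, pixels), "rvec" (rotation vector, rad) and "tvec" (3), from world to camera coordinates, as OpenCV has them; the wrist camera has in their place "T_tool_cam" (4x4, takes a point from camera to tool coordinates, whose origin is the TCP and whose axes are the tool frame's). Camera axes: x right, y down, z forward; pixel columns grow to the right and rows downward; lengths in mm; the calibration is good to about 2 mm. A picture is of the moment at which its call begins: read the wrist's pose just before it. camera_params takes no time and is no camera call.
- manip.close_job(): hands the job in, once; it reports no verdict.
The state is a dict: "clock": time; "q": joint angles; "joint_velocities": joint speeds; "tau": joint torques, N m; "tcp_pos": TCP position; "tcp_rot": TCP orientation; "force": force on the tool from outside, world axes, zero at the start; "torque": the same for the moment, N m; "grip_width": finger opening in mm.
Only numpy, scipy, OpenCV 4.12 (cv2) and the standard library are available. Lean on these libraries where they do the work, as an engineer would, in place of code of your own. Each camera call takes 0.05 s, during which the arm holds its last target.

## Task

Lift the steel spindle out of its storage holder, lay it in the two V notches of the low rest and let it go there. Then take it again by its square hub and fit it in the bearing block: bring the nose to the bore at a clear slant (about ten degrees) so that one edge of it goes some 3 mm in first, straighten the spindle in line with the bore, and slide it fully home until the hub's shoulder sits against the block. Let go and leave the things around undisturbed.

Things in the scene. Friction and masses are not known exactly. Their poses are not given: they have to be found in the camera images.
- hub (a point): Centre of the dark square hub (50 mm long, 36 x 36 mm) of the spindle: a loose, 140 mm long, about 0.2 kg part. At a flat shoulder 25 mm ahead of this point the hub steps down to a bright round steel shank, 28 mm in diameter, 90 mm long. Axes: x along the spindle from hub to nose, y and z square to the hub's flats (z up at the start). Centre of mass about 55 mm ahead of this point
- shank (a point): Middle of the spindle's round shank, on its axis: 70 mm ahead of point hub, 45 mm behind the nose; same axes. At the start the spindle lies level in the holder
- nose (a point): Centre of the spindle's flat nose face (28 mm in diameter with a 2 mm chamfer), on its axis, 115 mm ahead of point hub; same axes. Whole shank, 90 mm from shoulder to nose
- spindle: The spindle as a whole; origin on its axis at the shoulder (hub 50 mm to -x, shank 90 mm to +x)
- holder: Fixed white plastic holder, base 156 x 80 x 8 mm, origin under its centre, z up. The spindle lies level along its x, axis 45 mm up, nose to +x, and lifts straight up. The hub is in a pocket (x -70 to -20 mm) with 62 mm high cheeks close beside it, no room for fingers; the nose end is in a saddle (x 54 to 66 mm, 46 mm high); between them the shank is free to grip from above
- rest_top (a point): Fixed aluminium rest with two V-notched posts: the point midway between them, 50 mm above the worktop, where the axis of a shank lying in the notches runs, along x; z up. Posts 10 mm thick, centred at x +-31 mm, tops 54 mm above the worktop, 52 mm gap between. The spindle balances with the middle of its shank at this point; its hub then overhangs freely past a post
- rest: The rest as a whole, origin under its centre on the worktop, x along the notches, z up
- bore_mouth (a point): Centre of the bore's mouth in the bearing block, on the face that looks to this point's -x, 90 mm above the worktop. The bore runs level along +x, right through the 60 mm thick block, 29.5 mm in diameter with a 2 mm chamfer at the mouth. The head round the bore is 64 x 64 mm (top 122 mm above the worktop); z up
- bearing_block: Grey bearing block on a 110 x 100 x 10 mm plate, fixed; origin under its centre on the worktop, the mouth is 30 mm from the centre towards -x
- reagent: Bystander: white bottle 55 mm in diameter, 98 mm high, origin under its centre
- timer: Bystander: flat white timer 66 x 66 x 19 mm, origin under its centre
- gauze: Bystander: stack of gauze pads 84 x 80 x 28 mm, origin under its centre

How it is judged (in metres and radians):
On the way, in this order (a step that is already met when the one before it is completed fails the run):
1. the spindle lies in both notches of the rest, let go (contact force between the fingers and spindle below 0.1 N and horizontal distance between shank and rest_top below 0.03 m and angle between the x axis of spindle and the x axis of rest, either way round below 0.06 rad and z of shank in the frame of rest_top between -0.004 and 0.004 m and linear speed of spindle below 0.02 m/s), for 0.2 s.
2. one edge of the nose is in the mouth of the bore (the nose's centre no more than 0.5 mm outside the mouth) while the spindle is slanted to the bore by 5 degrees or more (angle between the x axis of spindle and the x axis of bore_mouth, either way round between 0.087 and 0.6 rad and x of nose in the frame of bore_mouth between -0.0005 and 0.015 m and y of nose in the frame of bore_mouth between -0.007 and 0.007 m and z of nose in the frame of bore_mouth between -0.007 and 0.007 m), for 0.1 s.
At the end, for the whole second after the job is handed in: The spindle is in the bore from the mouth side, in line with it within 3 degrees, its shoulder within 3 mm of the block's face (nose at least 87 mm past the mouth, within 4 mm of the bore's axis), at rest and released (x of nose in the frame of bore_mouth above 0.087 m and y of nose in the frame of bore_mouth between -0.004 and 0.004 m and z of nose in the frame of bore_mouth between -0.004 and 0.004 m and angle between the x axis of spindle and the x axis of bore_mouth, either way round below 0.05 rad and linear speed of spindle below 0.02 m/s); the robot touches nothing.
It fails at once if a bystander (bottle, timer or gauze stack) is pushed more than 30 mm (distance of any of reagent, timer, gauze from where it was at the start of the episode above 0.03 m).
It also fails if it takes over 58 s, if anything falls off the work surface, if the arm or the gripper's body presses on something with over 40 N, if the wrist force passes 120 N, or if a joint passes its speed limit or range.

## Working session

There is one attempt and no reset: what is moved stays moved. The work goes in short steps, Python scripts to look and compute and a tool call to move; the robot and the scene stay as the last step left them, time stands still between calls to the robot, and variables do not carry over. Pictures are saved under pics/ and viewed, and the job is handed in when it is done.

Besides the shell and the picture viewer there is one more tool, called after ">>>" as a command line: name --argument value ..., lists and objects as JSON in quotes. step_arm: Moves the arm, as the interface text tells. Its arguments: {"type":"object","properties":{"targets":{"type":"array","items":{"type":"array","items":{"type":"array","items":{"type":"number"}}}},"squeeze":{"type":"number"}},"required":["targets"]}

```bash
ls; mkdir -p pics; python3 - <<'E'
from cell import manip
import cv2,numpy as np
print(manip.state())
for n in ("scene","top","wrist"):
    im=manip.camera(n); cv2.imwrite(f"pics/{n}0.png",im[:,:,::-1]); print(n,manip.camera_params(n))
E
```

```text
pics
{'clock': 0.0, 'q': array([-1.14298908e+00,  2.13348212e-01, -3.50860946e-02,  1.32350091e+00,
       -5.47167876e-06,  1.57078383e+00]), 'joint_velocities': array([-0.0003744 , -0.00058414,  0.00069061, -0.00081681,  0.00147057,
        0.00149138]), 'tau': array([-1.10344830e-03, -6.86156845e+01,  4.87120199e+01,  1.75958028e-02,
       -1.47228201e-05,  4.49467825e-05]), 'tcp_pos': array([ 207.28947436, -454.61653339,  230.80942231]), 'tcp_rot': array([-1.57080178e+00,  1.13888828e-03, -1.14297659e+00]), 'force': array([ 0.58644162,  0.48142283, -0.35732624]), 'torque': array([ 0.02719667, -0.02288316, -0.01038874]), 'grip_width': 85.34385679457858}
scene {'camera_matrix': array([[432.1496131 ,   0.        , 315.06834801],
       [  0.        , 432.1496131 , 199.65804334],
       [  0.        ,   0.        ,   1.        ]]), 'rvec': array([ 0.85920128, -2.62390597,  0.96325181]), 'tvec': array([536.57134611, 189.20638118, 859.60983349])}
top {'camera_matrix': array([[389.2847068 ,   0.        , 323.62982341],
       [  0.        , 389.2847068 , 205.64227769],
       [  0.        ,   0.        ,   1.        ]]), 'rvec': array([ 2.16592166, -2.10506108,  0.15388914]), 'tvec': array([180.55385448, 543.61578542, 869.31655374])}
wrist {'camera_matrix': array([[294.14446136,   0.        , 320.82631589],
       [  0.        , 294.14446136, 197.23414266],
       [  0.        ,   0.        ,   1.        ]]), 'T_tool_cam': array([[ 9.99998863e-01,  1.45890808e-03, -3.82510115e-04,
        -7.77754455e-02],
       [ 7.85489487e-04, -2.87270754e-01,  9.57849099e-01,
        -1.41537503e+02],
       [ 1.28752982e-03, -9.57848310e-01, -2.87271573e-01,
         7.19867619e+01],
       [ 0.00000000e+00,  0.00000000e+00,  0.00000000e+00,
         1.00000000e+00]])}
```

View pics/scene0.png

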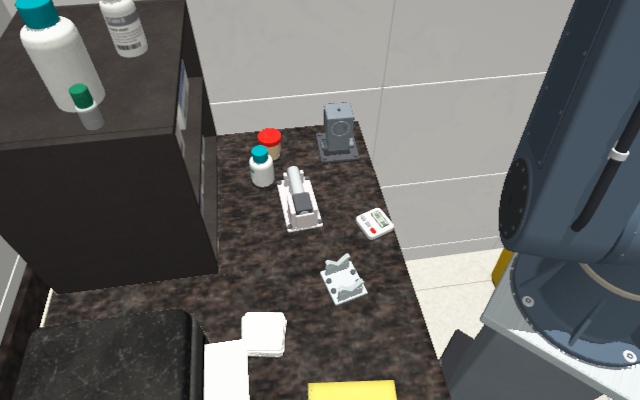

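View pics/top0.png

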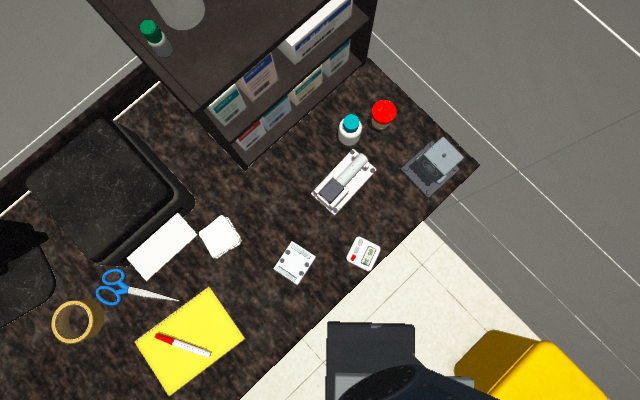

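View pics/wrist0.png

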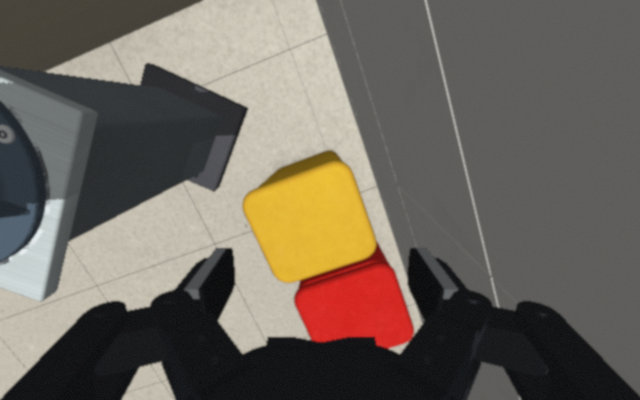

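The scene view shows holder with spindle near (299,205), rest (343,285) and block (340,130); in the top view they are at (343,182), (295,263) and (433,167), with the timer at (364,253), bottle at (350,130) and gauze at (221,237). I'll zoom in for accurate points.

```bash
python3 - <<'E'
import cv2
im=cv2.imread("pics/top0.png")
cv2.imwrite("pics/topA.png",cv2.resize(im[120:220,300:420],None,fx=6,fy=6,interpolation=cv2.INTER_CUBIC))
cv2.imwrite("pics/topB.png",cv2.resize(im[120:210,390:490],None,fx=6,fy=6,interpolation=cv2.INTER_CUBIC))
cv2.imwrite("pics/topC.png",cv2.resize(im[225:295,260:390],None,fx=6,fy=6,interpolation=cv2.INTER_CUBIC))
im=cv2.imread("pics/scene0.png")
cv2.imwrite("pics/scA.png",cv2.resize(im[150:310,265:400],None,fx=3.7,fy=3.7,interpolation=cv2.INTER_CUBIC))
cv2.imwrite("pics/scB.png",cv2.resize(im[90:170,300:380],None,fx=7,fy=7,interpolation=cv2.INTER_CUBIC))
E
```

```text
(no output)
```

View pics/topA.png

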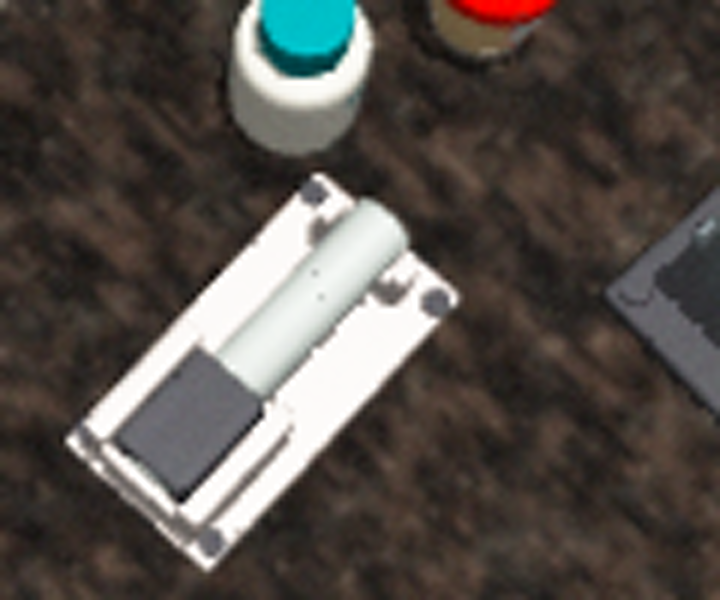

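View pics/topB.png

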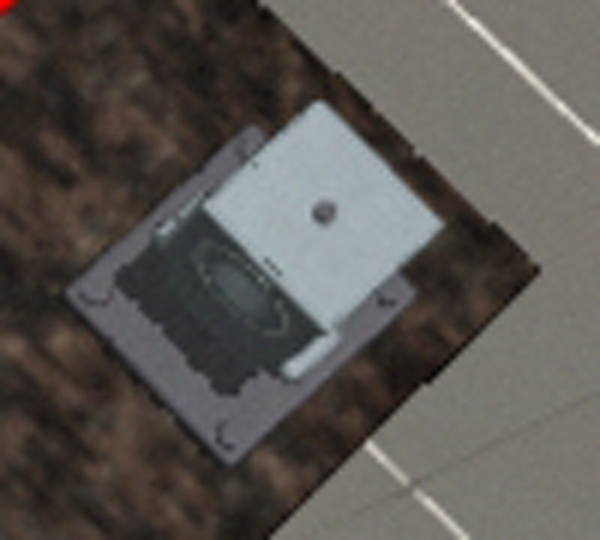

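View pics/topC.png

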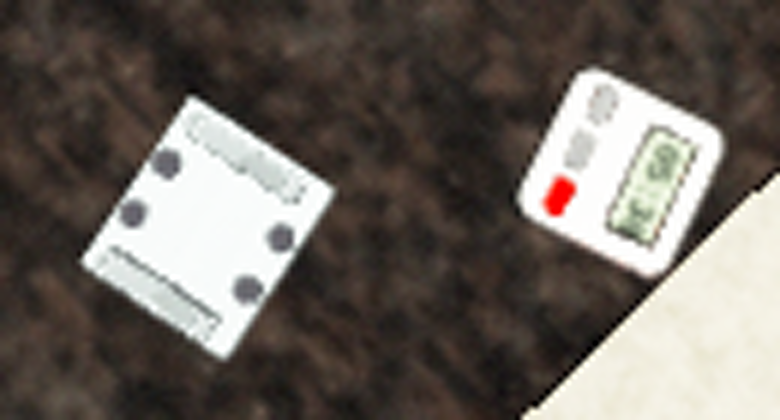

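View pics/scA.png

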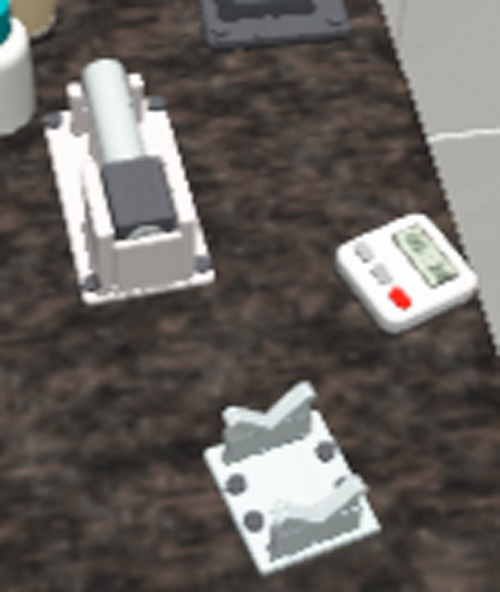

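View pics/scB.png

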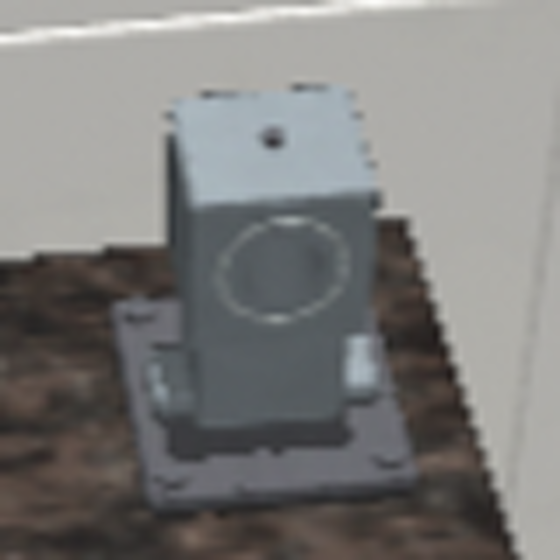

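```bash
cat > h.py <<'E'
import cv2,numpy as np
from cell import manip
from scipy.spatial.transform import Rotation as Ro
def ray(name,uv,st=None):
    p=manip.camera_params(name);K=p["camera_matrix"]
    d=np.linalg.inv(K)@np.array([uv[0],uv[1],1.])
    if name=="wrist":
        T=np.array(p["T_tool_cam"]);R=Ro.from_euler("xyz",st["tcp_rot"]).as_matrix()
        return R@T[:3,3]+st["tcp_pos"], R@T[:3,:3]@d
    R=cv2.Rodrigues(p["rvec"])[0]; return -R.T@p["tvec"], R.T@d
def onz(name,uv,z,st=None):
    c,d=ray(name,uv,st); return c+d*(z-c[2])/d[2]
def proj(name,P,st=None):
    P=np.atleast_2d(P);p=manip.camera_params(name);K=p["camera_matrix"]
    if name=="wrist":
        T=np.array(p["T_tool_cam"]);R=Ro.from_euler("xyz",st["tcp_rot"]).as_matrix()
        X=((P-st["tcp_pos"])@R-T[:3,3])@T[:3,:3]
    else: X=P@cv2.Rodrigues(p["rvec"])[0].T+p["tvec"]
    x=X@K.T; return x[:,:2]/x[:,2:]
def two(a,b):
    (c1,d1),(c2,d2)=a,b
    s=np.linalg.lstsq(np.c_[d1,-d2],c2-c1,rcond=None)[0]
    p,q=c1+s[0]*d1,c2+s[1]*d2; return (p+q)/2,np.linalg.norm(p-q)
def un(off,s,pts): return [((u+.5)/s-.5+off[0],(v+.5)/s-.5+off[1]) for u,v in pts]
E
python3 - <<'E'
from h import *
def show(t,cam,off,s,pts,z):
    P=np.array([onz(cam,p,z) for p in un(off,s,pts)])[:,:2]
    e=[np.linalg.norm(P[i]-P[(i+1)%4]) for i in range(4)]
    a=[np.degrees(np.arctan2(*(P[(i+1)%4]-P[i])[::-1])) for i in range(4)]
    print(t,P.mean(0).round(1),np.round(e,1),np.round(a,1))
show("holder","top",(300,120),6,[(320,172),(462,297),(207,572),(68,440)],8)
show("hub","top",(300,120),6,[(205,345),(265,403),(182,500),(118,440)],63)
show("blocktop","top",(390,120),6,[(320,100),(445,222),(328,333),(203,207)],122)
show("blockpl","top",(390,120),6,[(258,125),(415,290),(232,465),(67,293)],10)
show("rest","top",(260,225),6,[(190,95),(335,190),(225,360),(82,265)],8)
show("timer","top",(260,225),6,[(588,62),(728,135),(655,280),(515,200)],19)
S=(265,150)
show("holder s","scene",S,3.7,[(47,122),(165,110),(214,280),(85,304)],8)
show("hub s","scene",S,3.7,[(103,165),(160,157),(175,228),(115,237)],63)
show("rest s","scene",S,3.7,[(205,453),(320,412),(381,524),(265,573)],8)
B=(300,90)
show("blocktop s","scene",B,7,[(165,110),(350,92),(380,188),(188,205)],122)
show("blockpl s","scene",B,7,[(112,298),(385,220),(417,480),(152,507)],10)
print("mouth", two(ray("top",un((390,120),6,[(240,287)])[0]),ray("scene",un(B,7,[(284,270)])[0])))
E
```

```text
holder [606.3 148.8] [ 78.7 155.2  78.4 153.6] [-131.1  138.9   47.8  -41. ]
hub [572.4 178.2] [32.4 49.5 33.9 50.2] [-133.2  141.4   48.   -40.3]
blocktop [643.8 -62.8] [63.1 60.4 63.7 59.9] [-135.4  134.6   44.2  -46. ]
blockpl [643.6 -62.7] [ 93.3 106.5  96.6 108.2] [-137.4  134.7   43.6  -47. ]
rest [405.  262.4] [69.4 79.1 68.  79.2] [-121.3  148.7   58.8  -30.3]
timer [432.2  99.8] [61.8 63.7 62.6 61.6] [-116.1  153.8   62.   -26.8]
holder s [598.9 154.2] [ 77.9 143.3  79.  150.3] [-135.9  138.7   49.3  -41.8]
hub s [566.  183.4] [34.4 55.1 34.9 55.3] [-133.2  135.9   47.1  -44.6]
rest s [400.9 263.1] [70.3 76.  69.2 78.7] [-121.5  148.6   60.6  -30.5]
blocktop s [640.2 -60.2] [66.  53.6 66.1 52.4] [-135.   134.3   44.   -45.8]
blockpl s [643.4 -70. ] [117.2 146.6  97.3 114.8] [-120.4  127.5   44.4  -46.5]
mouth (array([622.77395138, -41.42207066,  89.66234114]), np.float64(4.131642527553095))
```

```bash
python3 - <<'E'
from h import *
# bottle: cap top at z98 in both views
sc=cv2.imread("pics/scene0.png");tp=cv2.imread("pics/top0.png")
for n,im,box in(("top",tp,(330,100,372,150)),("scene",sc,(245,140,280,190))):
    x0,y0,x1,y1=box;h=cv2.cvtColor(im[y0:y1,x0:x1],cv2.COLOR_BGR2HSV)
    m=cv2.inRange(h,(80,120,60),(100,255,255));ys,xs=np.nonzero(m);print(n,xs.min()+x0,xs.max()+x0,ys.min()+y0,ys.max()+y0,len(xs), xs.mean()+x0,ys.mean()+y0,onz(n,(xs.mean()+x0,ys.mean()+y0),90))
c=onz("top",un((300,120),6,[(307,22)])[0],98);print("bottle",c)
a=np.radians(-41);u=np.array([np.cos(a),np.sin(a)]);v=np.array([-u[1],u[0]])
d=c[:2]-[606.3,148.8];print("holder frame",d@u,d@v)
# spindle axis from shank edge mids at top z=59: near hub & nose ; 
for p in un((300,120),6,[(243,370),(378,225)]):print(onz("top",p,55))
E
```

```text
top 343 358 114 132 242 350.72314049586777 122.68595041322314 [725.40256981 138.76664504  90.        ]
scene 251 267 145 171 246 259.2032520325203 153.5609756097561 [720.72747774 142.08228088  90.        ]
bottle [720.99216082 139.10333587  98.        ]
holder frame 92.9208565995219 67.92666234988307
[595.06253049 159.09392925  55.        ]
[654.69825914 107.43214797  55.        ]
```

```bash
cat >> h.py <<'E'
def goal(pos,yaw,pitchdown=0,st=None):
    """tool straight down, tool x at yaw deg; print the turn (deg, tool axes) and shift (mm, tool axes now / after the turn)"""
    st=st or manip.state();R=Ro.from_euler("xyz",st["tcp_rot"]);G=Ro.from_euler("xyz",[-90,0,yaw],degrees=True)
    d=np.array(pos)-st["tcp_pos"]
    print("t",round(st["clock"],2),"pos",st["tcp_pos"].round(1),"rot",np.degrees(st["tcp_rot"]).round(1),"F",st["force"].round(1),"w",round(st["grip_width"],1))
    print("turn",(R.inv()*G).as_rotvec(degrees=True).round(2),"shift now",R.inv().apply(d).round(1),"shift after turn",G.inv().apply(d).round(1))
E
python3 -c "
from h import *
goal([621.4,135.7,180],49)"
```

```text
t 0.15 pos [ 207.3 -454.7  230.9] rot [-90.    0.  -65.5] F [0.4 0.9 0.9] w 85.3
turn [-5.0000e-02 -1.1449e+02 -3.0000e-02] shift now [-365.4   51.3  621.7] shift after turn [717.2  50.9  74.8]
```

>>> step_arm --targets '[[[0, 0, 0, -0.025, 0, 0.043, 0], [0, 0, 0, -0.03, 0, 0.052, 0], [0, 0, 0, -0.03, 0, 0.052, 0], [0, 0, 0, -0.03, 0, 0.052, 0], [0, 0, 0, -0.03, 0, 0.052, 0]]]' --squeeze 80

```text
clock: 0.78
tcp_pos: [376.4, -217.1, 231.3]
tcp_rot: [-1.571, -0.0, -1.143]
force: [1.4, -1.2, -0.8]
grip_width: 85.3
```

>>> step_arm --targets '[[[0, -10, 0, 0, 0, 0, 0], [0, -10, 0, 0, 0, 0, 0], [0, -10, 0, 0, 0, 0, 0], [0, -10, 0, 0, 0, 0, 0], [0, -10, 0, 0, 0, 0, 0]]]'

```text
clock: 1.4
tcp_pos: [375.5, -218.8, 231.1]
tcp_rot: [-1.571, 0.0, -0.265]
force: [-0.3, -0.1, -0.4]
grip_width: 85.2
```

```bash
python3 -c "
from h import *
goal([621.4,135.7,180],49);print(manip.state()['q'].round(2))"
```

```text
t 1.4 pos [ 375.5 -218.8  231.1] rot [-90.    0.  -15.2] F [-0.3 -0.1 -0.4] w 85.2
turn [-2.000e-02 -6.416e+01 -2.000e-02] shift now [144.7  51.1 406.4] shift after turn [428.8  51.1  47. ]
[-0.53  0.08 -0.19  1.3   0.    1.31]
```

>>> step_arm --targets '[[[0, -10, 0, 0.02, 0, 0.052, 0.2], [0, -10.3, 0, 0, 0, 0, 0.4], [0, -10.3, 0, 0, 0, 0, 0.4], [0, -10.3, 0, 0, 0, 0, 0.4], [0, -10.3, 0, 0, 0, 0, 0.4]]]'

```text
clock: 2.02
tcp_pos: [408.7, -174.0, 231.1]
tcp_rot: [-1.57, 0.0, 0.629]
force: [-0.2, -0.9, 0.6]
grip_width: 51.3
```

>>> step_arm --targets '[[[0, -10.3, 0, 0, 0, 0, 0.4], [0, -2.7, 0, 0.05, 0, 0, 0.4], [0, 0, 0, 0.055, 0, 0, 0.4], [0, 0, 0, 0.055, 0, 0, 0.4], [0, 0, 0, 0.055, 0, 0, 0.4]]]'

```text
clock: 2.65
tcp_pos: [553.3, -12.6, 231.1]
tcp_rot: [-1.571, 0.0, 0.85]
force: [0.8, -0.6, -0.1]
grip_width: 51.2
```

```bash
python3 -c "
from h import *
goal([621.4,135.7,180],49)"
```

```text
t 2.65 pos [553.3 -12.6 231.1] rot [-90.    0.   48.7] F [ 0.8 -0.6 -0.1] w 51.2
turn [-0.01 -0.29 -0.01] shift now [156.4  51.1  46.7] shift after turn [156.6  51.1  45.9]
```

>>> step_arm --targets '[[[0, 0, 0, 0.05, 0, 0.015, 0.4], [0, 0, 0, 0.053, 0.02, 0.015, 0.4], [0, 0, 0, 0.053, 0.031, 0.016, 0.4], [0, 0, 0, 0, 0, 0, 0.4], [0, 0, 0, 0, 0, 0, 0.4]]]'

```text
clock: 3.28
tcp_pos: [620.2, 132.5, 180.6]
tcp_rot: [-1.571, 0.001, 0.851]
force: [0.4, 0.1, -0.1]
grip_width: 51.0
```

```bash
python3 -c "
from h import *
goal([621.4,135.7,180],49)
st=manip.state();im=manip.camera('wrist');cv2.imwrite('pics/w1.png',im[:,:,::-1])
a=np.radians(-41);u=np.array([np.cos(a),np.sin(a),0]);v=np.array([-u[1],u[0],0]);c=np.array([606.3,148.8,0])
H=lambda x,y,z:c+u*x+v*y+[0,0,z]
for x,y,z in [(-70,18,63),(-20,18,63),(-70,-18,63),(-20,-18,63),(-20,0,59),(70,0,45),(78,40,8),(78,-40,8),(-78,40,8)]: print((x,y,z),proj('wrist',H(x,y,z),st).round(1))
"
```

```text
t 3.27 pos [620.2 132.5 180.6] rot [-90.    0.   48.7] F [ 0.4  0.1 -0.1] w 51.0
turn [-0.01 -0.27 -0.04] shift now [3.2 0.6 1.2] shift after turn [3.2 0.6 1.2]
(-70, 18, 63) [[347.2  87.1]]
(-20, 18, 63) [[345.9 147.9]]
(-70, -18, 63) [[303.6  87.3]]
(-20, -18, 63) [[304.8 148.1]]
(-20, 0, 59) [[325.3 147.4]]
(70, 0, 45) [[325.  234.5]]
(78, 40, 8) [[359.4 227.7]]
(78, -40, 8) [[289.8 227.9]]
(-78, 40, 8) [[364.7  82.6]]
```

View pics/w1.png

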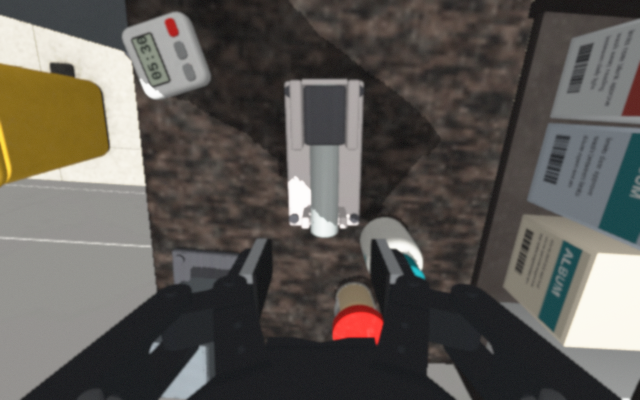

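Wrist view: hub spans columns 304–347 with its front end at row 146, and the shank axis at column 325. That matches the predicted hub corners within a pixel. Next I'll descend to the shank.

>>> step_arm --targets '[[[0, -0.3, 0, 0.0032, 0.03, 0.0012, 0.4], [0, 0, 0, 0, 0.05, 0, 0.4], [0, 0, 0, 0, 0.05, 0, 0.4], [0, 0, 0, 0, 0.022, 0, 0.4], [0, 0, 0, 0, 0, 0, 0.4]]]'

```text
clock: 3.95
tcp_pos: [620.8, 134.6, 28.3]
tcp_rot: [-1.57, 0.001, 0.854]
force: [0.3, 0.0, 0.1]
grip_width: 51.3
```

```bash
python3 -c "
from h import *
goal([621.4,135.7,27],49)"
```

```text
t 3.95 pos [620.8 134.6  28.3] rot [-89.9   0.1  48.9] F [0.3 0.  0.1] w 51.3
turn [-0.05 -0.07 -0.08] shift now [1.2 1.3 0.3] shift after turn [1.2 1.3 0.3]
```

>>> step_arm --targets '[[[0, 0, 0, 0.001, 0.001, 0, 0.4], [0, 0, 0, 0, 0, 0, 1], [0, 0, 0, 0, 0, 0, 1], [0, 0, 0, 0, 0, 0, 1], [0, 0, 0, 0, 0, 0, 1]]]' --squeeze 80

```text
clock: 4.58
tcp_pos: [622.9, 136.4, 29.4]
tcp_rot: [-1.572, -0.001, 0.855]
force: [-3.8, -3.8, 11.0]
grip_width: 25.7
```

>>> step_arm --targets '[[[0, 0, 0, 0, 0, 0, 1], [0, 0, 0, 0, -0.01, 0, 1], [0, 0, 0, 0, -0.03, 0, 1], [0, 0, 0, 0, -0.05, 0, 1], [0, 0, 0, 0, -0.05, 0, 1]]]'

```text
clock: 5.2
tcp_pos: [622.1, 136.7, 170.0]
tcp_rot: [-1.571, -0.0, 0.856]
force: [1.8, -0.6, -1.3]
grip_width: 25.5
```

```bash
python3 -c "
from h import *
goal([404,262,100],59)
st=manip.state();im=manip.camera('wrist');cv2.imwrite('pics/w2.png',im[:,:,::-1])
"
```

```text
t 5.2 pos [622.1 136.7 170. ] rot [-90.  -0.  49.] F [ 1.8 -0.6 -1.3] w 25.5
turn [ 0.01 -9.98  0.02] shift now [-48.4  70.  246.8] shift after turn [ -4.9  70.  251.5]
```

View pics/w2.png

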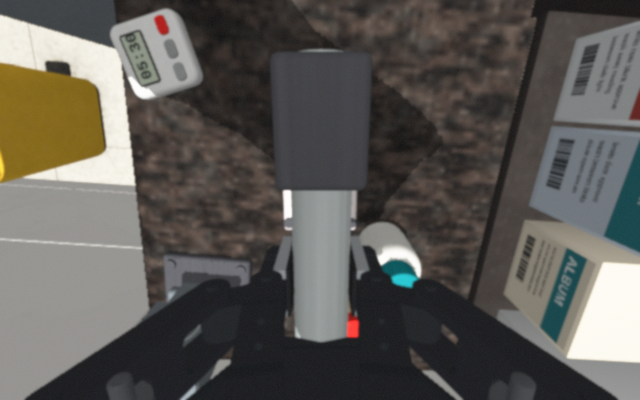

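```bash
python3 -c "
import cv2
im=cv2.imread('pics/w2.png');cv2.imwrite('pics/w2z.png',cv2.resize(im[35:205,250:390],None,fx=3.5,fy=3.5,interpolation=cv2.INTER_CUBIC))"
```

```text
(no output)
```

View pics/w2z.png

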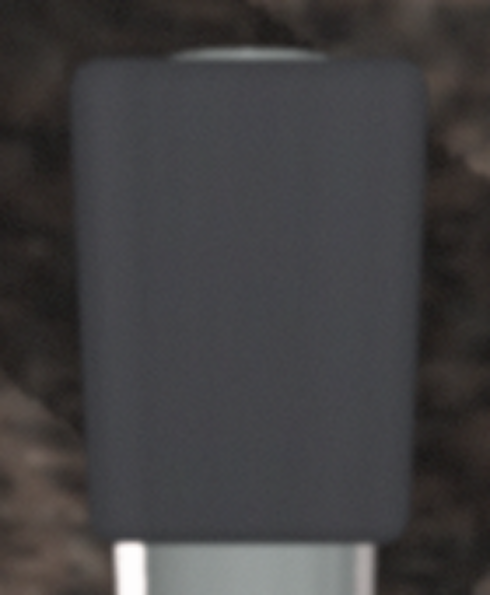

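```bash
python3 -c "
from h import *
p=manip.camera_params('wrist');K=p['camera_matrix'];T=p['T_tool_cam']
def pt(v,w,wid=36.):
    z=K[0,0]*wid/w;X=np.array([0,(v-K[1,2])/K[1,1]*z,z]);return T[:3,:3]@X+T[:3,3]
for e in(-1,0,1):
  a=pt(52.5,101.1+e);b=pt(188.5,91.4);print(a.round(1),b.round(1),np.linalg.norm(a-b),np.degrees(np.arctan2(a[1]-b[1],a[2]-b[2])))
"
```

```text
[ -0.9 -25.3  93. ] [ -0.8 -29.5  43.6] 49.64401237053142 4.857911506231765
[ -0.9 -26.5  92.8] [ -0.8 -29.5  43.6] 49.36500140245787 3.5473785879955986
[ -0.9 -27.6  92.6] [ -0.8 -29.5  43.6] 49.11680324449309 2.248727895182757
```

Spindle is held, with the hub front edge at row 188 and a sag of about 3° towards the hub. Moving it over the rest now.

>>> step_arm --targets '[[[0, -10, 0, 0, -0.01, 0, 1], [0, 0, 0, -0.002, 0, 0.045, 1], [0, 0, 0, -0.002, 0, 0.055, 1], [0, 0, 0, -0.001, 0, 0.055, 1], [0, 0, 0, 0, 0, 0.055, 1]]]'

```text
clock: 5.88
tcp_pos: [438.2, 241.1, 178.4]
tcp_rot: [-1.571, -0.001, 1.03]
force: [0.5, 1.0, -1.5]
grip_width: 25.7
```

>>> step_arm --targets '[[[0, 0, 0, 0, 0, 0.035, 1], [0, 0, 0, 0, 0, 0.006, 1], [0, 0, 0, 0, 0, 0, 1]]]'

```text
clock: 6.25
tcp_pos: [404.8, 261.7, 178.3]
tcp_rot: [-1.571, -0.001, 1.031]
force: [-0.5, 0.3, -2.5]
grip_width: 25.2
```

```bash
python3 -c "
from h import *
goal([404.7,262.4,80],59)
st=manip.state();im=manip.camera('wrist');cv2.imwrite('pics/w3.png',im[:,:,::-1])
im=manip.camera('top');cv2.imwrite('pics/t3.png',cv2.resize(im[180:320,220:400,::-1],None,fx=4,fy=4))
im=manip.camera('scene');cv2.imwrite('pics/s3.png',cv2.resize(im[200:320,270:410,::-1],None,fx=4,fy=4))
"
```

```text
t 6.25 pos [404.8 261.7 178.3] rot [-90.  -0.  59.] F [-0.5  0.3 -2.5] w 25.2
turn [0.03 0.05 0.05] shift now [ 0.4 98.3  0.5] shift after turn [ 0.5 98.3  0.5]
```

View pics/w3.png

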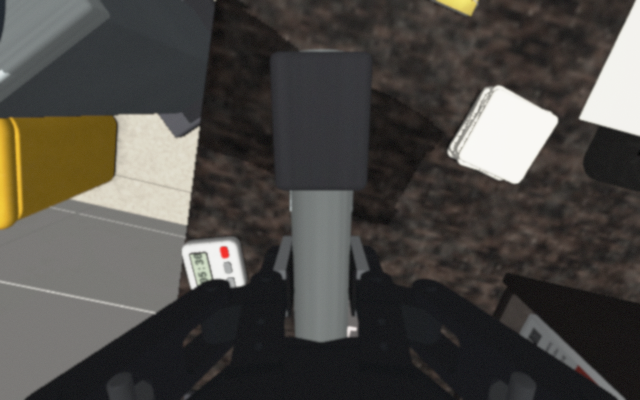

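View pics/s3.png

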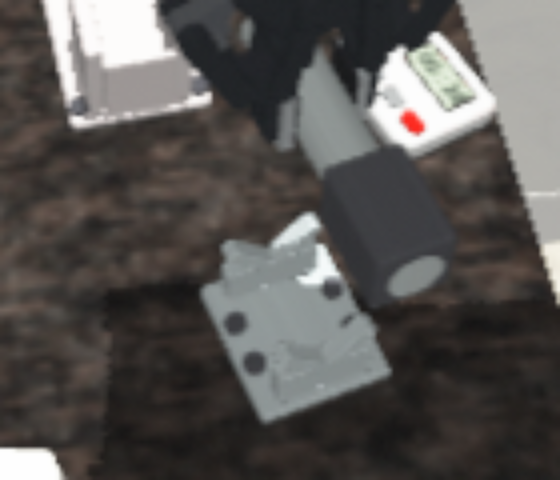

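Wrist view: spindle still held (hub rows 52–188) and hiding the rest. Scene view (crop ×4): the rest's notches are at about (280,250) and (330,345), below the spindle. I'll lower part-way.

>>> step_arm --targets '[[[0, 0, 0, 0.0005, 0.04, 0, 1], [0, 0, 0, 0, 0.05, 0, 1], [0, 0, 0, 0, 0.03, 0, 1], [0, 0, 0, 0, 0, 0, 1]]]'

```text
clock: 6.9
tcp_pos: [404.0, 260.7, 56.1]
tcp_rot: [-1.569, 0.004, 1.029]
force: [-0.1, 0.8, -1.7]
grip_width: 25.2
```

```bash
python3 -c "
from h import *
goal([404.7,262.4,36],59)
im=manip.camera('top');cv2.imwrite('pics/t4.png',cv2.resize(im[200:300,240:360,::-1],None,fx=6,fy=6))
im=manip.camera('scene');cv2.imwrite('pics/s4.png',cv2.resize(im[210:320,290:400,::-1],None,fx=5,fy=5))
"
```

```text
t 6.9 pos [404.  260.7  56.1] rot [-89.9   0.2  59. ] F [-0.1  0.8 -1.7] w 25.2
turn [-0.1  -0.05 -0.21] shift now [ 1.9 20.1  0.3] shift after turn [ 1.8 20.1  0.3]
```

View pics/t4.png

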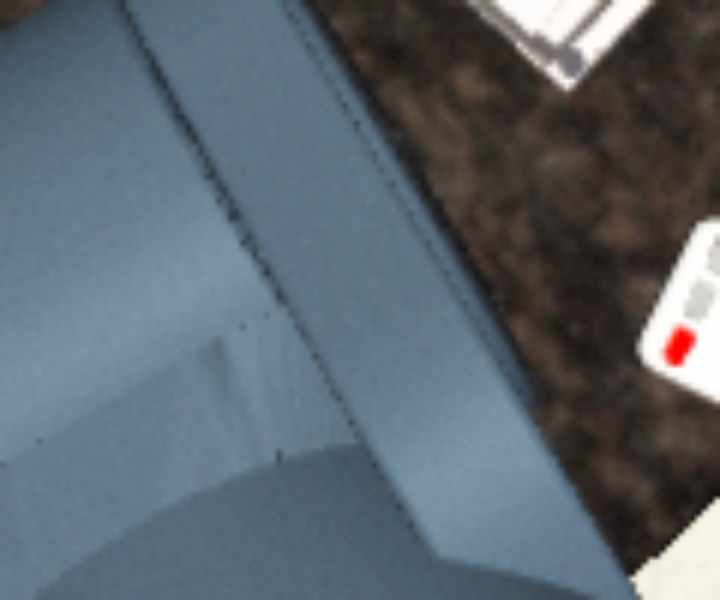

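View pics/s4.png

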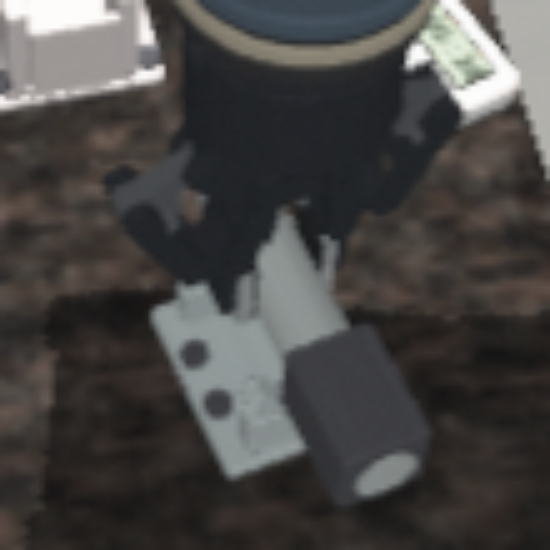

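The scene crop shows the shank coming down between the posts, with the hub at (360,410) past the near post. The arm blocks the top view here.

>>> step_arm --targets '[[[0, 0, 0, 0.0015, 0.008, 0, 1], [0, 0, 0, 0, 0.004, 0, 1], [0, 0, 0, 0, 0.003, 0, 1], [0, 0, 0, 0, 0, 0, 1]]]'

```text
clock: 7.5
tcp_pos: [405.5, 263.2, 42.7]
tcp_rot: [-1.571, 0.0, 1.03]
force: [-0.9, 0.3, -1.0]
grip_width: 25.6
```

```bash
python3 -c "
from h import *
goal([404.7,262.4,36],59)"
```

```text
t 7.5 pos [405.5 263.2  42.7] rot [-90.   0.  59.] F [-0.9  0.3 -1. ] w 25.6
turn [-0.    0.01 -0.01] shift now [-1.1  6.7  0.3] shift after turn [-1.1  6.7  0.3]
```

>>> step_arm --targets '[[[0, 0, 0, -0.001, 0.003, 0, 1], [0, 0, 0, 0, 0.002, 0, 1], [0, 0, 0, 0, 0, 0, 1]]]'

```text
clock: 7.88
tcp_pos: [405.0, 262.4, 37.6]
tcp_rot: [-1.571, 0.0, 1.03]
force: [0.5, -0.1, -2.7]
grip_width: 25.6
```

>>> step_arm --targets '[[[0, 0, 0, 0, 0.002, 0, 1], [0, 0, 0, 0, 0, 0, 1]]]'

```text
clock: 8.12
tcp_pos: [405.0, 262.4, 35.6]
tcp_rot: [-1.571, 0.0, 1.03]
force: [0.3, -0.3, -1.9]
grip_width: 25.6
```

>>> step_arm --targets '[[[0, 0, 0, 0, 0.002, 0, 1], [0, 0, 0, 0, 0, 0, 1]]]'

```text
clock: 8.38
tcp_pos: [405.2, 262.4, 34.5]
tcp_rot: [-1.571, -0.001, 1.03]
force: [-5.1, -3.7, 16.8]
grip_width: 25.6
```

>>> step_arm --targets '[[[0, 0, 0, 0, 0.002, 0, 1], [0, 0, 0, 0, 0, 0, 1]]]'

```text
clock: 8.62
tcp_pos: [405.4, 262.6, 34.1]
tcp_rot: [-1.572, -0.002, 1.03]
force: [-16.9, -11.2, 52.8]
grip_width: 25.7
```

>>> step_arm --targets '[[[0, 0, 0, 0, -0.002, 0, 1], [0, 0, 0, 0, 0, 0, 1], [0, 0, 0, 0, 0, 0, 0.6], [0, 0, 0, 0, 0, 0, 0.4], [0, 0, 0, 0, 0, 0, 0.4]]]'

```text
clock: 9.25
tcp_pos: [405.1, 262.4, 33.7]
tcp_rot: [-1.571, 0.0, 1.03]
force: [-0.4, 0.5, 0.1]
grip_width: 51.2
```

>>> step_arm --targets '[[[0, 0, 0, 0, 0, 0, 0.4], [0, 0, 0, 0, 0, 0, 0.4], [0, 0, 0, 0, -0.02, 0, 0.4], [0, 0, 0, 0, -0.05, 0, 0.4], [0, 0, 0, 0, -0.05, 0, 0.4]]]'

```text
clock: 9.88
tcp_pos: [404.7, 262.2, 155.1]
tcp_rot: [-1.57, 0.001, 1.03]
force: [0.9, 1.1, -0.3]
grip_width: 51.4
```

```bash
python3 -c "
from h import *
a=np.radians(-31);u=np.array([np.cos(a),np.sin(a),0])
hub=np.array([404.7,262.4,0])-70*u
print(hub)
goal(list(hub[:2])+[150],59)
st=manip.state();im=manip.camera('wrist');cv2.imwrite('pics/w5.png',im[:,:,::-1])
"
```

```text
[344.69828895 298.45266524   0.        ]
t 9.88 pos [404.7 262.2 155.1] rot [-90.   0.  59.] F [ 0.9  1.1 -0.3] w 51.4
turn [-0.02  0.01 -0.03] shift now [ 0.2  5.1 70.1] shift after turn [ 0.2  5.1 70.1]
```

View pics/w5.png

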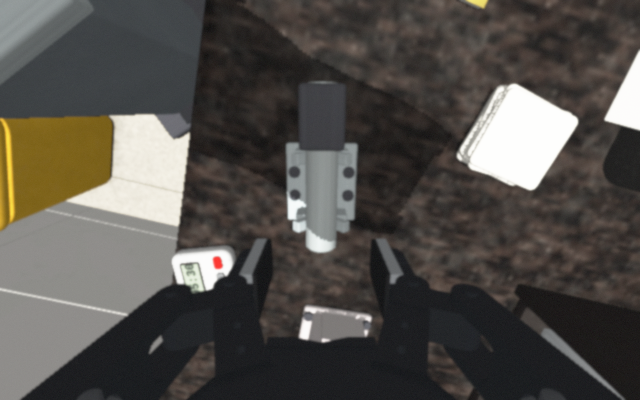

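Wrist view: the spindle lies in the rest, with the hub at columns 299–346, rows 82–150, and the nose at (320,245) past the far post.

```bash
python3 -c "
import cv2
im=cv2.imread('pics/w5.png');cv2.imwrite('pics/w5z.png',cv2.resize(im[75:265,270:370],None,fx=3,fy=3,interpolation=cv2.INTER_CUBIC))"
```

```text
(no output)
```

View pics/w5z.png

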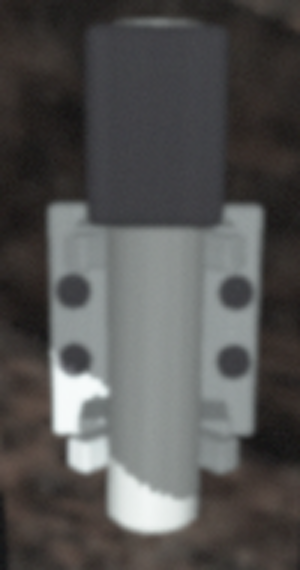

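```bash
python3 -c "
from h import *
st=dict(tcp_pos=np.array([404.7,262.2,155.1]),tcp_rot=np.array([-np.pi/2,0,np.radians(59)]))
P=[onz('wrist',p,68,st) for p in un((270,75),3,[(85,27),(228,27),(90,222),(224,222)])]
P=np.array(P);print(P.round(1));r=(P[0]+P[1])/2;f=(P[2]+P[3])/2;print(np.linalg.norm(f-r),np.degrees(np.arctan2(*(f-r)[1::-1])),(f+r)/2)
n=onz('wrist',un((270,75),3,[(152,520)])[0],45,st);print('nose',n)
c=(f+r)/2;goal([c[0],c[1],150],59)
"
```

```text
[[317.2 294.5  68. ]
 [335.  324.2  68. ]
 [357.7 270.5  68. ]
 [375.4 300.1  68. ]]
47.021078205104025 -30.713630135677324 [346.3394623 297.3181691  68.       ]
nose [448.04484041 234.87593297  45.        ]
t 9.93 pos [406.9 263.6 161.3] rot [-90.2  -0.4  59. ] F [2.4 1.4 9.4] w 51.2
turn [0.17 0.01 0.36] shift now [-2.3 11.1 69.3] shift after turn [-2.3 11.3 69.3]
```

>>> step_arm --targets '[[[0, 0, 0, 0, 0, 0.03, 0.4], [0, 0, 0, 0, 0, 0.04, 0.3], [0, 0, 0, 0, 0, 0, 0.3], [0, 0, 0, 0, 0, 0, 0.3]]]'

```text
clock: 10.42
tcp_pos: [345.3, 298.5, 153.8]
tcp_rot: [-1.571, -0.0, 1.03]
force: [-0.6, -0.3, -0.5]
grip_width: 59.8
```

```bash
python3 -c "
from h import *
goal([346.3,297.3,33],59)
st=manip.state();im=manip.camera('wrist');
cv2.imwrite('pics/w6.png',im[:,:,::-1]);print(manip.state()['tcp_pos']-st['tcp_pos'],proj('wrist',[[346.3,297.3,68]],st))
"
```

```text
t 10.43 pos [345.3 298.5 153.8] rot [-90.  -0.  59.] F [-0.6 -0.3 -0.5] w 59.8
turn [0.02 0.04 0.01] shift now [ -0.5 120.8  -1.4] shift after turn [ -0.5 120.8  -1.4]
[ 0.21987215 -0.18088725 -0.06015034] [[321.01369897 205.73521373]]
```

View pics/w6.png

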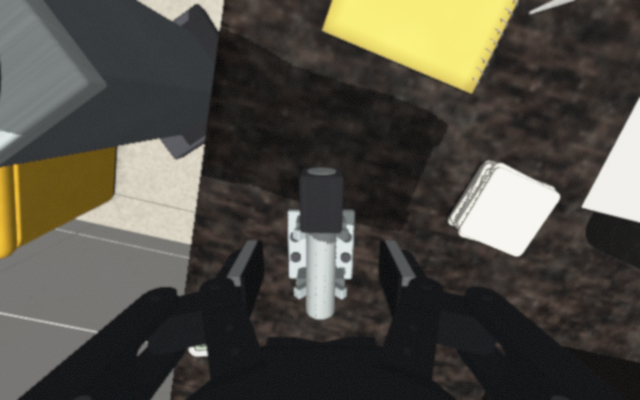

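```bash
python3 -c "
from h import *
st=manip.state()
im=cv2.imread('pics/w6.png');g=im[:,:,:].max(2)
print([int(x) for x in g[160:245,321]][::1]); print([int(x) for x in g[205,292:350]]);print([int(x) for x in g[225,292:350]]);print([int(x) for x in g[185,292:350]])
R=Ro.from_euler('xyz',st['tcp_rot'])
for v in(172,175,178,230,232,234):print(v,R.inv().apply(onz('wrist',(321.5,v),68,st)-st['tcp_pos']).round(1))
"
```

```text
[39, 37, 41, 44, 43, 45, 50, 69, 86, 93, 94, 95, 99, 102, 96, 70, 53, 52, 52, 53, 55, 53, 54, 54, 55, 57, 54, 56, 54, 55, 56, 53, 53, 53, 54, 52, 53, 55, 55, 56, 55, 55, 56, 53, 54, 55, 54, 56, 54, 55, 53, 53, 53, 55, 55, 55, 56, 55, 54, 56, 55, 55, 56, 54, 55, 55, 54, 54, 53, 56, 54, 57, 72, 98, 115, 123, 124, 124, 126, 132, 155, 187, 216, 222, 223]
[68, 66, 67, 63, 62, 62, 58, 50, 48, 53, 53, 56, 57, 54, 55, 53, 55, 52, 53, 53, 54, 55, 54, 54, 56, 53, 54, 53, 54, 55, 54, 57, 54, 56, 53, 53, 53, 55, 56, 54, 57, 56, 56, 56, 53, 55, 55, 54, 54, 49, 44, 35, 34, 37, 37, 39, 37, 35]
[228, 227, 221, 199, 163, 135, 118, 97, 73, 56, 54, 53, 57, 57, 54, 53, 54, 54, 54, 54, 55, 53, 55, 56, 53, 56, 54, 56, 54, 55, 54, 57, 56, 54, 55, 55, 56, 56, 54, 55, 55, 56, 54, 56, 55, 54, 52, 53, 54, 69, 95, 118, 125, 138, 163, 193, 206, 205]
[23, 21, 20, 22, 23, 22, 25, 37, 45, 52, 55, 56, 53, 56, 55, 53, 52, 53, 53, 54, 53, 56, 57, 57, 54, 56, 58, 55, 54, 57, 53, 54, 53, 57, 54, 56, 53, 56, 57, 57, 57, 57, 56, 57, 57, 54, 57, 55, 55, 52, 47, 41, 37, 36, 35, 32, 33, 34]
172 [-0.2 85.8 26.5]
175 [-0.2 85.8 24.1]
178 [-0.2 85.8 21.7]
230 [ -0.1  85.8 -22.7]
232 [ -0.1  85.8 -24.5]
234 [ -0.1  85.8 -26.3]
```

Settled view: the hub runs from row 175 to 232 and columns 300–342, so the tool is centred over it within 0.5 mm. Descending to grip the hub.

>>> step_arm --targets '[[[0, 0, 0, 0, 0.04, 0, 0.3], [0, 0, 0, 0, 0.05, 0, 0.3], [0, 0, 0, 0, 0.031, 0, 0.3], [0, 0, 0, 0, 0, 0, 0.3], [0, 0, 0, 0, 0, 0, 0.3]]]'

```text
clock: 11.1
tcp_pos: [346.0, 298.7, 33.9]
tcp_rot: [-1.571, -0.001, 1.029]
force: [-0.3, 0.1, 0.3]
grip_width: 59.6
```

>>> step_arm --targets '[[[0, 0, 0, 0, 0, 0, 1], [0, 0, 0, 0, 0, 0, 1], [0, 0, 0, 0, 0, 0, 1], [0, 0, 0, 0, 0, 0, 1]]]' --squeeze 100

```text
clock: 11.6
tcp_pos: [345.7, 298.8, 33.9]
tcp_rot: [-1.572, -0.002, 1.03]
force: [-1.7, -2.3, 8.0]
grip_width: 34.4
```

```bash
python3 -c "
from h import *
goal([346.3,297.3,33],59)"
```

```text
t 11.6 pos [345.7 298.8  33.9] rot [-90.1  -0.1  59. ] F [-1.7 -2.3  8. ] w 34.4
turn [0.06 0.   0.09] shift now [-1.   0.9 -1.2] shift after turn [-1.   0.9 -1.2]
```

>>> step_arm --targets '[[[0, 0, 0, 0, -0.01, 0, 1], [0, 0, 0, 0, -0.03, 0, 1], [0, 0, 0, 0, -0.05, 0, 1], [0, 0, 0, 0, -0.05, 0, 1], [0, 0, 0, 0, 0, 0, 1]]]'

```text
clock: 12.22
tcp_pos: [346.6, 299.9, 176.9]
tcp_rot: [-1.573, -0.006, 1.03]
force: [0.0, 0.1, -2.0]
grip_width: 34.7
```

>>> step_arm --targets '[[[0, 0, 0, 0, 0, 0, 1], [0, 0, 0, 0, 0, 0, 1]]]'

```text
clock: 12.48
tcp_pos: [344.4, 298.0, 171.7]
tcp_rot: [-1.57, 0.002, 1.03]
force: [-0.1, -0.3, -1.9]
grip_width: 34.9
```

```bash
python3 -c "
from h import *
goal([620,-40,74],54.3)
im=manip.camera('wrist');cv2.imwrite('pics/w7.png',im[:,:,::-1])
im=manip.camera('scene');cv2.imwrite('pics/s7.png',cv2.resize(im[180:330,260:420,::-1],None,fx=5,fy=5)[:600]);cv2.imwrite('pics/s7f.png',im[:,:,::-1])
"
```

```text
t 12.47 pos [344.4 298.  171.7] rot [-90.    0.1  59. ] F [-0.1 -0.3 -1.9] w 34.9
turn [-0.03  4.72 -0.11] shift now [-147.7   97.7 -410.3] shift after turn [-113.7   97.7 -421. ]
```

View pics/w7.png

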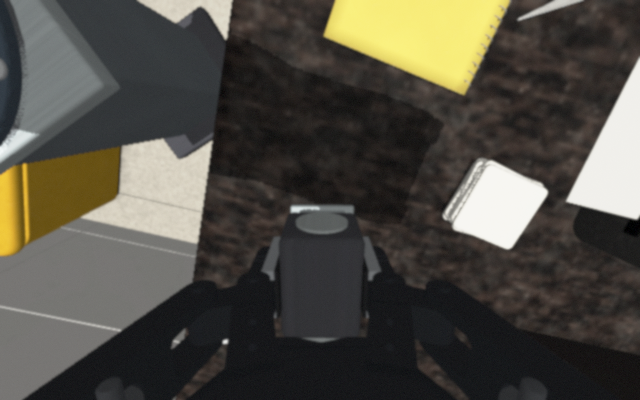

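View pics/s7.png

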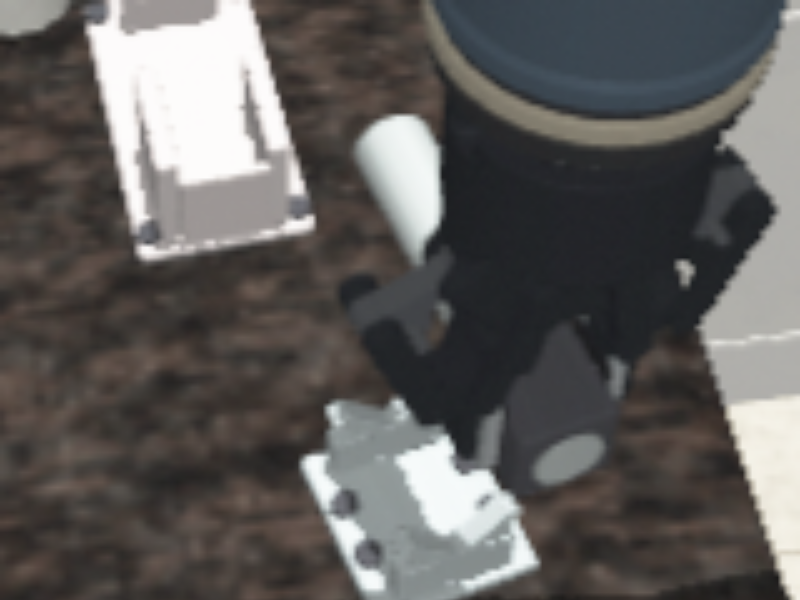

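```bash
python3 -c "
import cv2
im=cv2.imread('pics/w7.png');cv2.imwrite('pics/w7z.png',cv2.resize(im[195:350,255:385],None,fx=4,fy=3.8,interpolation=cv2.INTER_CUBIC))"
```

```text
(no output)
```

View pics/w7z.png

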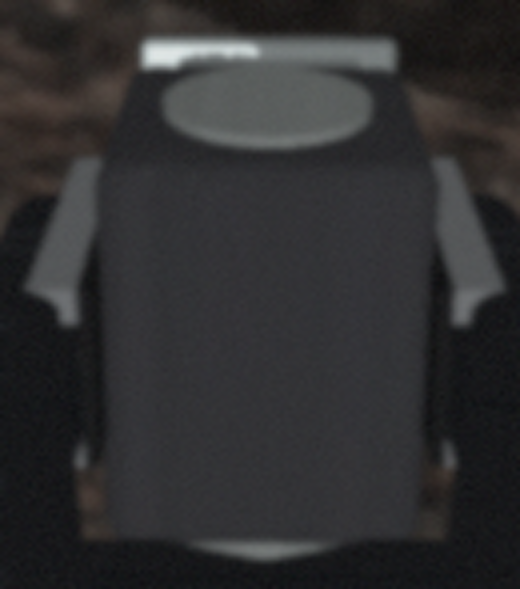

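```bash
cat >> h.py <<'E'
def hubpitch(rt,rb,ft):
    """rows of the hub's rear-top, rear-bottom, front-top edges in the wrist picture -> hub axis centre (tool y,z) and nose-down pitch deg"""
    from scipy.optimize import least_squares
    p=manip.camera_params('wrist');K=p['camera_matrix'];T=np.array(p['T_tool_cam'])
    def pts(s):
        y,z,t=s;a=np.array([0,np.sin(t),-np.cos(t)]);n=np.array([0,-np.cos(t),-np.sin(t)]) # axis to nose, up
        c=np.array([0,y,z]);return [c-25*a+18*n,c-25*a-18*n,c+25*a+18*n]
    def f(s):
        r=[]
        for q,v in zip(pts(s),(rt,rb,ft)):
            X=T[:3,:3].T@(q-T[:3,3]);r.append(K[1,1]*X[1]/X[2]+K[1,2]-v)
        return r
    s=least_squares(f,[-16,0,0]).x;return s[0],s[1],np.degrees(s[2])
E
python3 -c "
from h import *
for r in [(238.4,213,337),(238.4,214,337),(239.4,213,337),(238.4,213,336)]:print(hubpitch(*r))"
```

```text
(np.float64(-8.174245360393735), np.float64(-5.237668573609753), np.float64(-1.9815036146757077))
(np.float64(-7.27068076959218), np.float64(-6.014820073627763), np.float64(-2.710274178349563))
(np.float64(-8.021872641214152), np.float64(-5.41593208841863), np.float64(-1.2695494835326329))
(np.float64(-7.070008795452819), np.float64(-5.659968090925051), np.float64(-1.819660026309013))
```

```bash
cat >> h.py <<'E'
def hubpitch2(rt,ft,y):
    from scipy.optimize import least_squares
    p=manip.camera_params('wrist');K=p['camera_matrix'];T=np.array(p['T_tool_cam'])
    def f(s):
        z,t=s;a=np.array([0,np.sin(t),-np.cos(t)]);n=np.array([0,-np.cos(t),-np.sin(t)]);c=np.array([0,y,z]);r=[]
        for q,v in zip((c-25*a+18*n,c+25*a+18*n),(rt,ft)):
            X=T[:3,:3].T@(q-T[:3,3]);r.append(K[1,1]*X[1]/X[2]+K[1,2]-v)
        return r
    s=least_squares(f,[0,0]).x;return s[0],np.degrees(s[1])
E
python3 -c "
from h import *
for y in(-14,-16,-18):print(hubpitch2(238.4,337,y),hubpitch2(238.4,338.5,y))
p=manip.camera_params('wrist');K=p['camera_matrix'];T=np.array(p['T_tool_cam'])
for y in(-14,-16,-18):
  for t in (0,.1):
    a=np.array([0,np.sin(t),-np.cos(t)]);n=np.array([0,-np.cos(t),-np.sin(t)]);c=np.array([0,y,-.5]);P=[c-25*a+18*n,c-25*a-18*n,c+25*a+18*n]
    o=[]
    for q in P:
      X=T[:3,:3].T@(q-T[:3,3]);o+=[round(K[1,1]*X[1]/X[2]+K[1,2],1),round(K[0,0]*36/X[2],1)]
    print(y,t,o)
"
```

```text
(np.float64(-0.347871608996477), np.float64(2.360754054734179)) (np.float64(-1.0442477658513007), np.float64(1.0257579842019064))
(np.float64(1.290903775685751), np.float64(3.7363667877156783)) (np.float64(0.620498603080945), np.float64(2.4673861914669937))
(np.float64(2.912853104602984), np.float64(5.0647360791469875)) (np.float64(2.2662824309484395), np.float64(3.8549045991265487))
-14 0 [np.float64(236.0), np.float64(89.0), np.float64(207.6), np.float64(69.0), np.float64(337.7), np.float64(79.5)]
-14 0.1 [np.float64(242.9), np.float64(90.4), np.float64(206.1), np.float64(70.4), np.float64(336.5), np.float64(77.8)]
-16 0 [np.float64(238.0), np.float64(90.5), np.float64(208.8), np.float64(69.9), np.float64(341.0), np.float64(80.7)]
-16 0.1 [np.float64(245.1), np.float64(91.9), np.float64(207.3), np.float64(71.3), np.float64(339.7), np.float64(78.9)]
-18 0 [np.float64(240.2), np.float64(92.0), np.float64(210.1), np.float64(70.8), np.float64(344.4), np.float64(81.9)]
-18 0.1 [np.float64(247.4), np.float64(93.4), np.float64(208.6), np.float64(72.2), np.float64(343.1), np.float64(80.0)]
```

```bash
python3 -c "
from h import *
st=manip.state();print(st['tcp_pos'])
R=Ro.from_euler('xyz',st['tcp_rot']).as_matrix()
off=np.array([260,180])
sc=lambda P:((proj('scene',P)-off+.5)*5-.5).round(0)
for d in(-4,0,4):
  t=np.radians(d);a=R@[0,np.sin(t),-np.cos(t)];n=R@[0,-np.cos(t),-np.sin(t)];l=np.cross(n,a)
  c=st['tcp_pos']+R@[0,-16,-.5]
  print(d,'rear',sc(c-25*a).tolist(),'nose L/R/top/bot',sc([c+115*a+14*l,c+115*a-14*l,c+115*a+14*n,c+115*a-14*n]).tolist(),'mid sides',sc([c+75*a+14*l]).tolist(), 'hub rear corners',sc([c-25*a+18*l-18*n,c-25*a-18*l-18*n,c-25*a-18*l+18*n]).tolist())
"
```

```text
[344.58120083 298.06358374 171.84409747]
-4 rear [[568.0, 462.0]] nose L/R/top/bot [[348.0, 140.0], [421.0, 116.0], [387.0, 104.0], [382.0, 151.0]] mid sides [[395.0, 229.0]] hub rear corners [[510.0, 508.0], [610.0, 469.0], [627.0, 416.0]]
0 rear [[568.0, 460.0]] nose L/R/top/bot [[347.0, 154.0], [419.0, 130.0], [385.0, 116.0], [382.0, 167.0]] mid sides [[395.0, 238.0]] hub rear corners [[512.0, 508.0], [612.0, 470.0], [625.0, 410.0]]
4 rear [[569.0, 457.0]] nose L/R/top/bot [[347.0, 169.0], [418.0, 145.0], [383.0, 130.0], [383.0, 183.0]] mid sides [[394.0, 248.0]] hub rear corners [[514.0, 508.0], [615.0, 470.0], [624.0, 404.0]]
```

Scene crop: rear disc at (570,458), nose top edge near (400,115). The prediction for an untilted hold is (568,460) and (400,112), so the spindle is level in the grip. Next is the slanted pre-approach pose, 30 mm outside the mouth.

```bash
cat >> h.py <<'E'
MOUTH=np.array([622.8,-41.4,90.]);BA=-45.6
def nosegoal(x,slant,y=0,z=0,L=115.5,h=16,ba=None,**k):
    b=np.radians(BA);u=np.array([np.cos(b),np.sin(b),0]);v=np.array([-u[1],u[0],0])
    f=np.radians(BA+slant);n=MOUTH+u*x+v*y+[0,0,z]
    t=n-L*np.array([np.cos(f),np.sin(f),0])-[0,0,h];print("target",t.round(1));goal(t,BA+slant+90)
def noseat(L=115.5,h=16,st=None):
    st=st or manip.state();R=Ro.from_euler('xyz',st['tcp_rot']).as_matrix();n=st['tcp_pos']+R@[0,-h,-L]
    b=np.radians(BA);u=np.array([np.cos(b),np.sin(b),0]);v=np.array([-u[1],u[0],0]);d=n-MOUTH
    a=R@[0,0,-1.]
    print("nose in bore x,y,z",np.round([d@u,d@v,d[2]],2),"slant",round(np.degrees(np.arctan2(a@v,a@u)),2),"pitch",round(np.degrees(np.arcsin(a[2])),2),"F bore",np.round([st['force']@u,st['force']@v,st['force'][2]],1))
E
python3 -c "
from h import *
nosegoal(-30,10)"
```

```text
target [507.9  47.3  74. ]
t 12.57 pos [344.6 298.1 171.8] rot [-90.    0.1  59. ] F [-0.8 -0.4 -2. ] w 34.7
turn [-0.03  4.61 -0.1 ] shift now [-130.7   97.9 -269.2] shift after turn [-108.9   97.8 -278.8]
```

>>> step_arm --targets '[[[0, 4.6, 0, 0, 0, 0, 1], [0, 0, 0, -0.016, 0, -0.04, 1], [0, 0, 0, -0.02, 0, -0.052, 1], [0, 0, 0, -0.02, 0, -0.052, 1], [0, 0, 0, -0.02, 0, -0.052, 1]]]'

```text
clock: 13.2
tcp_pos: [460.7, 120.9, 172.3]
tcp_rot: [-1.57, 0.0, 0.95]
force: [0.1, 0.8, -1.3]
grip_width: 34.8
```

>>> step_arm --targets '[[[0, 0, 0, -0.02, 0, -0.052, 1], [0, 0, 0, -0.012, 0.02, -0.03, 1], [0, 0, 0, 0, 0.04, 0, 1], [0, 0, 0, 0, 0.03, 0, 1], [0, 0, 0, 0, 0, 0, 1]]]'

```text
clock: 13.82
tcp_pos: [506.3, 48.6, 80.6]
tcp_rot: [-1.567, 0.003, 0.949]
force: [0.7, 0.2, -1.3]
grip_width: 34.7
```

>>> step_arm --targets '[[[0, 0, 0, 0, 0, 0, 1], [0, 0, 0, 0, 0, 0, 1]]]'

```text
clock: 14.08
tcp_pos: [509.1, 49.0, 84.1]
tcp_rot: [-1.572, -0.001, 0.95]
force: [0.7, -0.3, -2.0]
grip_width: 34.4
```

```bash
python3 -c "
from h import *
nosegoal(-30,10);noseat()
im=manip.camera('scene');cv2.imwrite('pics/s8.png',im[:,:,::-1]);cv2.imwrite('pics/s8z.png',cv2.resize(im[80:200,280:400,::-1],None,fx=5,fy=5,interpolation=cv2.INTER_CUBIC))
im=manip.camera('top');cv2.imwrite('pics/t8.png',im[:,:,::-1]);cv2.imwrite('pics/t8z.png',cv2.resize(im[110:230,340:480,::-1],None,fx=5,fy=5,interpolation=cv2.INTER_CUBIC))
"
```

```text
target [507.9  47.3  74. ]
t 14.07 pos [509.1  49.   84.1] rot [-90.1  -0.1  54.4] F [ 0.7 -0.3 -2. ] w 34.4
turn [0.09 0.02 0.07] shift now [-2.2 10.1 -0. ] shift after turn [-2.2 10.1 -0. ]
nose in bore x,y,z [-30.44   2.14  10.23] slant 10.02 pitch 0.09 F bore [ 0.7  0.3 -2. ]
```

View pics/s8z.png

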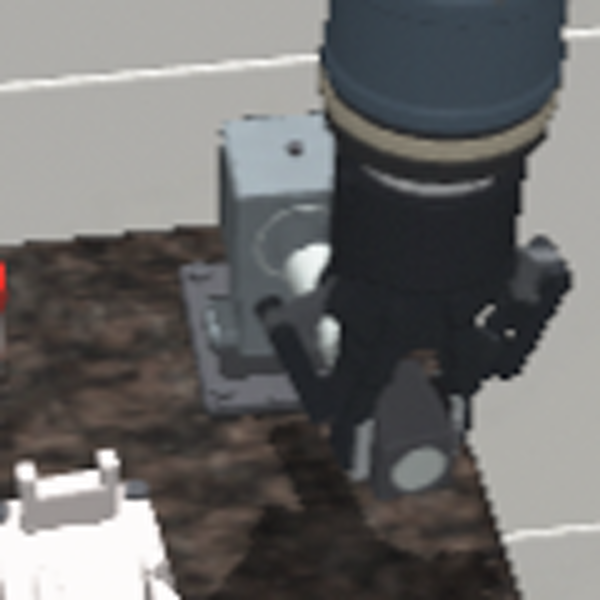

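View pics/t8z.png

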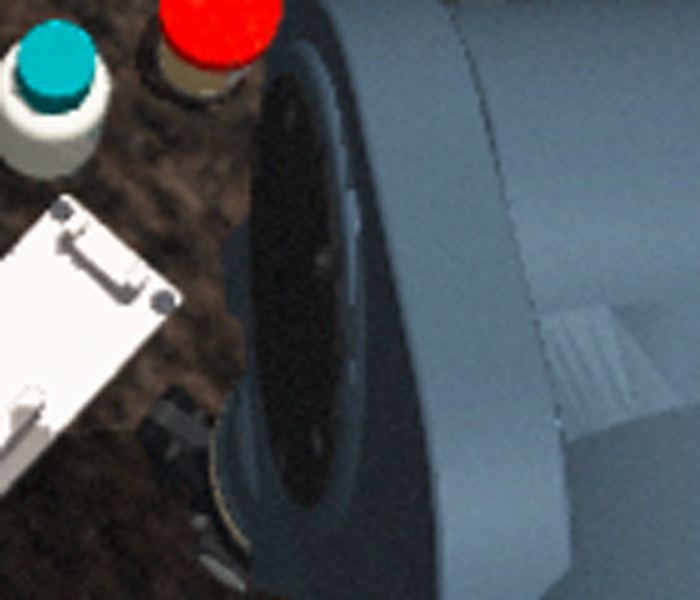

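```bash
cat >> h.py <<'E'
def circ(c,ax,r,n=72):
    ax=ax/np.linalg.norm(ax);s=np.cross(ax,[0,0,1.]);s/=np.linalg.norm(s);t=np.cross(s,ax)
    th=np.linspace(0,2*np.pi,n);return c+r*(np.outer(np.cos(th),s)+np.outer(np.sin(th),t))
def ext(P,off,s):
    q=(proj('scene',P)-off+.5)*s-.5;i=q[:,0].argmin();j=q[:,1].argmin();return 'left',q[i].round(0),'top',q[j].round(0)
E
python3 -c "
from h import *
st=manip.state();print(st['tcp_pos']);noseat()
b=np.radians(BA);u=np.array([np.cos(b),np.sin(b),0]);off=np.array([280,80])
print('ring',ext(circ(MOUTH,u,16.75),off,5))
R=Ro.from_euler('xyz',st['tcp_rot']).as_matrix();a=R@[0,0,-1.];n=st['tcp_pos']+R@[0,-16,-115.5]
print('nose',ext(circ(n,a,12),off,5),'beh chamfer',ext(circ(n-2*a,a,14),off,5))
print('rear disc ctr',((proj('scene',[n-140*a])-off+.5)*5).round())
"
```

```text
[508.89648791  49.00256269  83.72538111]
nose in bore x,y,z [-30.56   1.95   9.86] slant 10.02 pitch 0.07 F bore [-0.2 -0.3 -2.5]
ring ('left', array([265., 246.]), 'top', array([305., 214.]))
nose ('left', array([283., 273.]), 'top', array([314., 247.])) beh chamfer ('left', array([280., 277.]), 'top', array([316., 246.]))
rear disc ctr [[419. 471.]]
```

```bash
python3 -c "
from h import *
b=np.radians(BA);u=np.array([np.cos(b),np.sin(b),0]);v=np.array([-u[1],u[0],0]);off=np.array([300,90])
q=(proj('scene',circ(MOUTH,u,16.75))-off+.5)*7
print(q.min(0),q.max(0),q.mean(0))
q=(proj('scene',circ(MOUTH,u,20))-off+.5)*7
print(q.min(0),q.max(0),q.mean(0))
for d in(u,v,np.array([0,0,1])):print((proj('scene',[MOUTH+5*d])-proj('scene',[MOUTH]))*7)
# colour of ring: bright pixels in full res
im=cv2.imread('pics/scene0.png');g=cv2.cvtColor(im,cv2.COLOR_BGR2GRAY)[118:140,328:354];print(g)
"
```

```text
[231.11684638 230.55156578] [326.03290868 305.63548478] [279.26687989 268.2451288 ]
[221.88798079 223.0781017 ] [335.22655386 312.73466857] [279.38508988 268.13940759]
[[-2.5323167  -9.28113944]]
[[-14.16479646   1.34908757]]
[[  0.58425889 -11.16836758]]
[[171 173 172 172 166 164 166 156 149 141 141 139 132 122 122 116 105 105
  104 101 101  99  99 102  99  80]
 [130 122 115 107 105 105 106 103 101  99 103 106 105 101  98  94  90  90
   88  89  89  89  88  90  90  75]
 [ 97  94  93  92  92  93  91  88  87  87  90  90  90  91  89  90  90  90
   91  89  88  88  88  88  89 127]
 [ 90  90  90  90  91  91  90  89  89  88 109 136 151 164 155 130 114  98
   89  89  89  89  87  88  88  89]
 [ 89  91  89  89  89  90  90 104 121 115  97  93 104 108 105  95  96 120
  124  96  89  88  89  89  88  76]
 [ 91  89  90  90  90  89 108 118 102  95  91  87  89  90  90  89  91  97
  105 112 103  89  89  90  90  79]
 [ 91  91  90  90  90 102 108  95  91  90  92  92  92  91  89  89  89  89
   92  98 102  94  90  90  90  80]
 [ 91  91  91  91 100 105  93  90  90  92  93  94  92  92  89  87  83  85
   91  
[... 854 characters left out ...]
90 102 116
  107  93  90  90  90  90  88  83]
 [ 89  88  90  90  93 107 117 112  99  91  90  90  90  90 106 122 114  98
   92  91  90  90  89  91  96  94]
 [ 89  89  89  91  91  93  94  97 108 114 132 149 136 115 101  94  95  91
   90  90  89  88  89  90  96  93]
 [ 88  90  90  91  90  90  90  90  94  97 100 104 101  95  92  90  91  89
   90  90  89  90  90  89  99  92]
 [ 91  91  91  90  91  90  90  90  90  90  90  90  90  91  90  90  91  91
   90  90  90  88  95 102 103  97]
 [ 90  90  91  90  90  89  90  89  91  90  89  90  91  91  92  92  91  92
   92  93  91 116 152 168 149 115]
 [ 88  91  92  92  91  92  92  92  92  92  92  92  92  92  92  93  91  91
   92  92  91 116 156 168 143 113]]
```

Scene crop: the visible ring is concentric with the bore, about 23 mm in radius, and centred at scene pixel (339.9,128.0) against a predicted (339.4,127.8). The nose's left edge is at (285,272), also within a pixel of prediction. The top view is blocked by the arm. I'll lower to bore height and approach, watching the force.

>>> step_arm --targets '[[[0, 0, 0, -0.002, 0.006, 0, 1], [0, 0, 0, 0, 0.004, 0, 1], [0, 0, 0, 0, 0, 0, 1], [0, 0, 0, 0, 0, 0, 1]]]'

```text
clock: 14.68
tcp_pos: [507.1, 47.2, 72.8]
tcp_rot: [-1.571, 0.0, 0.95]
force: [0.9, -0.0, -2.4]
grip_width: 34.7
```

```bash
python3 -c "
from h import *
noseat();nosegoal(-6,10)
"
```

```text
nose in bore x,y,z [-30.5   -0.56  -1.25] slant 10.01 pitch -0.0 F bore [ 0.7  0.6 -2.4]
target [524.7  30.1  74. ]
t 14.68 pos [507.1  47.2  72.8] rot [-90.    0.   54.4] F [ 0.9 -0.  -2.4] w 34.7
turn [-0.    0.01 -0.  ] shift now [ -3.7  -1.2 -24.2] shift after turn [ -3.7  -1.2 -24.2]
```

>>> step_arm --targets '[[[0, 0, 0, -0.0017, -0.0012, -0.012, 1], [0, 0, 0, -0.002, 0, -0.012, 1], [0, 0, 0, 0, 0, 0, 1], [0, 0, 0, 0, 0, 0, 1]]]'

```text
clock: 15.18
tcp_pos: [524.4, 30.1, 73.8]
tcp_rot: [-1.57, 0.0, 0.949]
force: [0.3, 0.6, -2.5]
grip_width: 34.7
```

```bash
python3 -c "
from h import *
noseat()
im=manip.camera('scene');cv2.imwrite('pics/s9.png',im[:,:,::-1]);cv2.imwrite('pics/s9z.png',cv2.resize(im[90:190,300:400,::-1],None,fx=6,fy=6,interpolation=cv2.INTER_CUBIC))
st=manip.state();b=np.radians(BA);u=np.array([np.cos(b),np.sin(b),0]);off=np.array([300,90])
print('ring',ext(circ(MOUTH,u,23.4),off,6))
R=Ro.from_euler('xyz',st['tcp_rot']).as_matrix();a=R@[0,0,-1.];n=st['tcp_pos']+R@[0,-16,-115.5]
print('nose',ext(circ(n,a,12),off,6),'beh chamfer',ext(circ(n-2*a,a,14),off,6))
print('rear disc ctr',((proj('scene',[n-140*a])-off+.5)*6).round())
im=manip.camera('wrist');cv2.imwrite('pics/w9.png',im[:,:,::-1])
"
```

```text
nose in bore x,y,z [-6.2  -0.24 -0.22] slant 9.99 pitch -0.02 F bore [-0.2  0.6 -2.5]
ring ('left', array([181., 237.]), 'top', array([250., 184.]))
nose ('left', array([214., 247.]), 'top', array([250., 216.])) beh chamfer ('left', array([211., 252.]), 'top', array([253., 215.]))
rear disc ctr [[373. 476.]]
```

View pics/s9z.png

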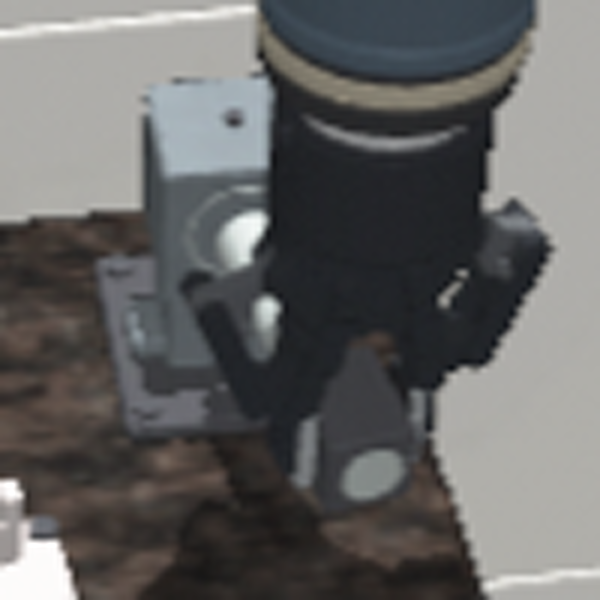

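View pics/w9.png

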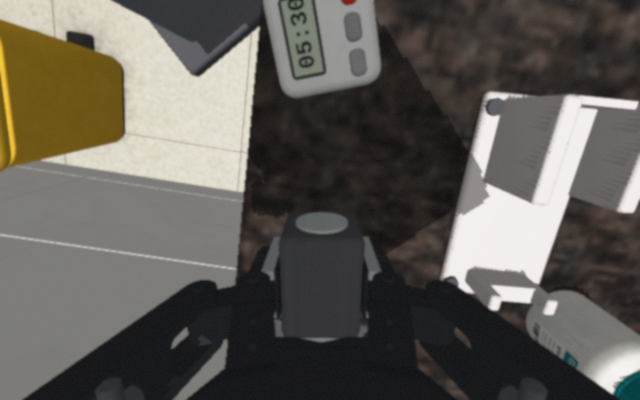

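```bash
python3 -c "
from h import *
im=cv2.imread('pics/s9.png');g=cv2.cvtColor(im,cv2.COLOR_BGR2GRAY)[118:140,328:350];print(g)
"
```

```text
[[171 173 172 173 166 165 166 157 149 140 140 139 132 123 123 115  84  32
   32  34  32  34]
 [131 122 116 106 106 105 106 103 102 100 103 107 104 100  97  88  62  29
   32  30  31  31]
 [ 96  94  93  92  93  93  91  88  88  88  90  91  90  91  90  84  60  31
   31  32  32  32]
 [ 89  90  90  89  90  91  91  89  88  88 109 136 151 164 154 120  73  30
   32  33  32  34]
 [ 90  90  89  90  91  90  90 103 121 115  97  94 105 109 106  90  56  31
   31  33  33  31]
 [ 90  90  90  90  91  89 107 118 102  96  90  88  89  89  91  83  59  32
   32  31  33  33]
 [ 91  91  90  90  90 102 109  95  91  91  92  92  92  91  90  83  58  31
   31  33  33  34]
 [ 91  92  90  91 101 105  93  90  90  92  93  94 132 166 183 169  82  31
   31  33  34  33]
 [ 91  91  90 103 107  93  90  90  90  92 126 196 231 235 239 225 144  31
   32  32  34  34]
 [ 91  90  90 107 112  91  89  89  91 138 201 230 237 240 243 223 121  29
   32  30  33  34]
 [ 91  90  94 101  98  91  89  87 110 171 218 229 235 240 242 209  55  30
   31  32  32  33]
 [ 91  90 100 105  93  91  89  92 134 182 211 226 233 238 223 135  33  32
   
[... 246 characters left out ...]
5 200 221 187  73  54  59  50
   37  36  36  36]
 [ 88  89  89  92 106 112  96  91 102 130 161 188 214 184  89  69  62  43
   38  37  38  36]
 [ 89  88  90  89  93 106 118 112 101 114 147 156 132 102  76  66  50  39
   38  39  38  35]
 [ 89  88  81  61  51  54  64  86 108 108  97  90  79  73  72  60  37  38
   39  38  37  37]
 [ 88  85  66  41  38  37  39  64  83  78  74  71  72  72  71  57  36  37
   37  38  36  36]
 [ 90  77  46  37  45  56  64  69  73  72  72  72  71  69  68  56  34  36
   36  36  36  36]
 [ 91  78  50  48  62  69  71  71  72  71  71  69  69  67  67  59  41  34
   36  36  36  35]
 [ 88  90  72  53  70  73  71  71  72  69  69  67  68  67  67 104 132  98
   33  35  35  34]]
```

Raw pixels: ring top at row 121 and left edge at column 330.7; nose top at row 125 and left edge at column 335.8. The nose sits about 1 mm to −y and 1 mm high relative to the mouth, within the capture range. I'll apply a small correction and advance.

>>> step_arm --targets '[[[0, 0, 0, 0, 0.0007, -0.002, 1], [0, 0, 0, 0, 0, -0.003, 1], [0, 0, 0, 0, 0, 0, 1]]]'

```text
clock: 15.65
tcp_pos: [528.8, 27.2, 73.3]
tcp_rot: [-1.571, -0.0, 0.95]
force: [0.5, 0.5, -0.3]
grip_width: 34.6
```

```bash
python3 -c "
from h import *
noseat()"
```

```text
nose in bore x,y,z [-1.06  0.94 -0.64] slant 10.0 pitch 0.01 F bore [-0.   0.7 -0.3]
```

>>> step_arm --targets '[[[0, 0, 0, -0.0005, 0, -0.002, 1], [0, 0, 0, 0, 0, -0.001, 1], [0, 0, 0, 0, 0, 0, 1]]]'

```text
clock: 16.02
tcp_pos: [530.9, 25.2, 73.3]
tcp_rot: [-1.571, -0.0, 0.95]
force: [0.7, 0.7, -0.8]
grip_width: 34.8
```

```bash
python3 -c "
from h import *
noseat()"
```

```text
nose in bore x,y,z [ 1.85  1.01 -0.63] slant 10.01 pitch 0.01 F bore [-0.   1.  -0.8]
```

>>> step_arm --targets '[[[0, 0, 0, -0.0002, 0, -0.0015, 1], [0, 0, 0, 0, 0, 0, 1]]]'

```text
clock: 16.27
tcp_pos: [532.0, 24.2, 73.4]
tcp_rot: [-1.571, -0.0, 0.95]
force: [1.3, 2.0, -0.7]
grip_width: 34.8
```

```bash
python3 -c "
from h import *
noseat()"
```

```text
nose in bore x,y,z [ 3.36  1.12 -0.62] slant 10.02 pitch 0.01 F bore [-0.5  2.3 -0.7]
```

>>> step_arm --targets '[[[0, 0, 0, -0.0003, 0, -0.0015, 1], [0, 0, 0, 0, 0, 0, 1]]]'

```text
clock: 16.52
tcp_pos: [533.1, 23.1, 73.4]
tcp_rot: [-1.571, -0.0, 0.95]
force: [1.4, 3.8, 0.0]
grip_width: 34.8
```

```bash
python3 -c "
from h import *
noseat()
im=manip.camera('scene');cv2.imwrite('pics/s10.png',im[:,:,::-1]);cv2.imwrite('pics/s10z.png',cv2.resize(im[100:160,310:370,::-1],None,fx=9,fy=9,interpolation=cv2.INTER_CUBIC))
"
```

```text
nose in bore x,y,z [ 4.88  1.15 -0.61] slant 10.02 pitch 0.01 F bore [-1.7  3.7  0. ]
```

View pics/s10z.png

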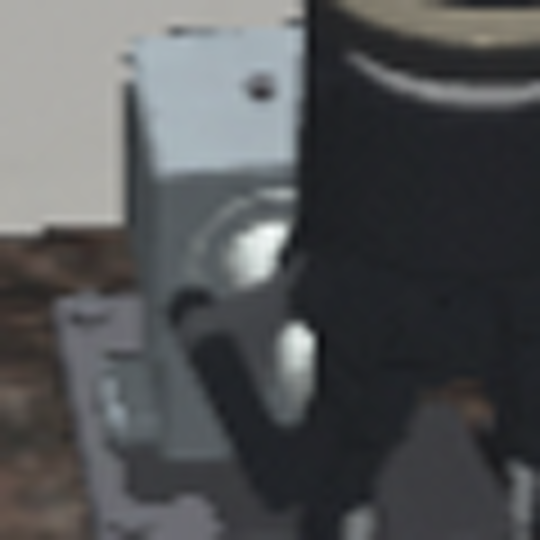

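Scene crop: the nose (about (260,245)) is inside the ring. The force is about 4 N, mostly towards +y, with only −1.7 N along the bore, which fits an edge seated in the mouth and not one blocked on the face. I'll straighten about the nose.

>>> step_arm --targets '[[[0, 2, 0, 0.004, 0, 0, 1], [0, 2, 0, 0.004, 0, 0, 1], [0, 0, 0, 0, 0, 0, 1]]]'

```text
clock: 16.95
tcp_pos: [537.8, 29.3, 73.3]
tcp_rot: [-1.571, 0.0, 0.88]
force: [2.5, 1.4, -0.4]
grip_width: 34.7
```

```bash
python3 -c "
from h import *
noseat()"
```

```text
nose in bore x,y,z [ 4.83  0.84 -0.69] slant 6.02 pitch 0.02 F bore [ 0.8  2.7 -0.4]
```

>>> step_arm --targets '[[[0, 2, 0, 0.004, 0, 0, 1], [0, 2, 0, 0.004, 0, 0, 1], [0, 0, 0, 0, 0, 0, 1]]]'

```text
clock: 17.32
tcp_pos: [542.7, 35.3, 73.2]
tcp_rot: [-1.571, 0.001, 0.811]
force: [1.8, -0.3, -0.9]
grip_width: 34.8
```

```bash
python3 -c "
from h import *
noseat()"
```

```text
nose in bore x,y,z [ 4.61  0.6  -0.79] slant 2.05 pitch 0.01 F bore [ 1.5  1.1 -0.9]
```

>>> step_arm --targets '[[[0, 2, 0, 0.004, 0, 0, 1], [0, 0, 0, 0, 0, 0, 1], [0, 0, 0, 0, 0, 0, 1]]]'

```text
clock: 17.7
tcp_pos: [545.4, 38.2, 73.2]
tcp_rot: [-1.571, 0.0, 0.776]
force: [1.7, 1.2, 0.1]
grip_width: 34.9
```

```bash
python3 -c "
from h import *
noseat();print(manip.state()['torque'])"
```

```text
nose in bore x,y,z [ 4.48  0.52 -0.78] slant 0.07 pitch -0.0 F bore [0.3 2.1 0.1]
[-0.0354472  -0.25058217  0.08753139]
```

Straightened with only about 2 N of contact. Sliding in now.

>>> step_arm --targets '[[[0, 0, 0, 0, 0, -0.003, 1], [0, 0, 0, 0, 0, -0.003, 1], [0, 0, 0, 0, 0, 0, 1]]]'

```text
clock: 18.08
tcp_pos: [550.0, 33.9, 73.2]
tcp_rot: [-1.571, 0.0, 0.775]
force: [0.4, -1.2, -0.6]
grip_width: 34.7
```

```bash
python3 -c "
from h import *
noseat();print(manip.state()['torque'])"
```

```text
nose in bore x,y,z [10.77  0.62 -0.73] slant 0.0 pitch 0.01 F bore [ 1.1 -0.5 -0.6]
[-0.1054873  -0.18984792 -0.00850269]
```

>>> step_arm --targets '[[[0, 0, 0, 0, 0, -0.003, 1], [0, 0, 0, 0, 0, -0.003, 1], [0, 0, 0, 0, 0, 0, 1]]]'

```text
clock: 18.45
tcp_pos: [554.2, 29.6, 73.2]
tcp_rot: [-1.571, 0.0, 0.775]
force: [0.7, -1.0, -0.0]
grip_width: 34.9
```

```bash
python3 -c "
from h import *
noseat();print(manip.state()['torque'])"
```

```text
nose in bore x,y,z [16.79  0.68 -0.72] slant -0.0 pitch 0.02 F bore [ 1.2 -0.2 -0. ]
[-0.15980794 -0.13747046  0.03754532]
```

Low forces throughout, so I'll continue.

>>> step_arm --targets '[[[0, 0, 0, 0, 0, -0.004, 1], [0, 0, 0, 0, 0, -0.004, 1], [0, 0, 0, 0, 0, -0.004, 1], [0, 0, 0, 0, 0, 0, 1]]]'

```text
clock: 18.95
tcp_pos: [562.7, 21.0, 73.3]
tcp_rot: [-1.571, -0.0, 0.775]
force: [0.8, -1.5, 0.4]
grip_width: 34.7
```

```bash
python3 -c "
from h import *
noseat();print(manip.state()['torque'])"
```

```text
nose in bore x,y,z [28.92  0.69 -0.68] slant -0.01 pitch 0.02 F bore [ 1.6 -0.5  0.4]
[-0.23994811 -0.20694889  0.0981848 ]
```

>>> step_arm --targets '[[[0, 0, 0, 0, 0, -0.004, 1], [0, 0, 0, 0, 0, -0.004, 1], [0, 0, 0, 0, 0, -0.004, 1], [0, 0, 0, 0, 0, 0, 1]]]'

```text
clock: 19.45
tcp_pos: [571.2, 12.4, 73.3]
tcp_rot: [-1.571, -0.0, 0.775]
force: [0.7, -1.1, 1.1]
grip_width: 34.8
```

```bash
python3 -c "
from h import *
noseat();print(manip.state()['torque'])"
```

```text
nose in bore x,y,z [40.95  0.72 -0.64] slant -0.01 pitch 0.03 F bore [ 1.3 -0.3  1.1]
[-0.21613139 -0.28484737  0.00338194]
```

>>> step_arm --targets '[[[0, 0, 0, 0, 0, -0.005, 1], [0, 0, 0, 0, 0, -0.005, 1], [0, 0, 0, 0, 0, -0.005, 1], [0, 0, 0, 0, 0, -0.005, 1], [0, 0, 0, 0, 0, 0, 1]]]'

```text
clock: 20.08
tcp_pos: [585.3, -2.1, 73.3]
tcp_rot: [-1.572, -0.0, 0.775]
force: [0.6, -1.3, 1.4]
grip_width: 34.9
```

```bash
python3 -c "
from h import *
noseat();print(manip.state()['torque'])"
```

```text
nose in bore x,y,z [61.14  0.66 -0.63] slant -0.02 pitch 0.04 F bore [ 1.4 -0.4  1.4]
[-0.40043762 -0.29223154 -0.00757573]
```

>>> step_arm --targets '[[[0, 0, 0, 0, 0, -0.005, 1], [0, 0, 0, 0, 0, -0.005, 1], [0, 0, 0, 0, 0, -0.005, 1], [0, 0, 0, 0, 0, -0.004, 1], [0, 0, 0, 0, 0, 0, 1]]]'

```text
clock: 20.7
tcp_pos: [598.3, -15.5, 73.4]
tcp_rot: [-1.571, 0.0, 0.775]
force: [-1.5, -1.1, 4.5]
grip_width: 34.6
```

```bash
python3 -c "
from h import *
noseat();print(manip.state()['torque'])"
```

```text
nose in bore x,y,z [79.87  0.58 -0.53] slant -0.0 pitch 0.02 F bore [-0.3 -1.8  4.5]
[-0.31957441  0.28912838 -0.08208122]
```

>>> step_arm --targets '[[[0, 0, 0, 0, 0, -0.003, 1], [0, 0, 0, 0, 0, -0.003, 1], [0, 0, 0, 0, 0, 0, 1]]]'

```text
clock: 21.08
tcp_pos: [602.3, -19.7, 73.5]
tcp_rot: [-1.571, 0.0, 0.775]
force: [-3.3, 0.3, 7.5]
grip_width: 34.6
```

>>> step_arm --targets '[[[0, 0, 0, 0, 0, -0.002, 1], [0, 0, 0, 0, 0, 0, 1]]]'

```text
clock: 21.32
tcp_pos: [602.6, -20.1, 73.4]
tcp_rot: [-1.568, 0.0, 0.776]
force: [-12.2, 7.6, 13.8]
grip_width: 34.6
```

```bash
python3 -c "
from h import *
noseat();print(manip.state()['torque'])"
```

```text
nose in bore x,y,z [86.22  0.58 -0.85] slant 0.04 pitch -0.14 F bore [-14.   -3.4  13.8]
[ 1.26914911  2.1672756  -0.24301932]
```

>>> step_arm --targets '[[[0, 0, 0, 0, 0, -0.0015, 1], [0, 0, 0, 0, 0, 0, 1], [0, 0, 0, 0, 0, 0, 1]]]'

```text
clock: 21.7
tcp_pos: [602.7, -20.2, 73.5]
tcp_rot: [-1.566, 0.0, 0.776]
force: [-20.8, 15.2, 20.6]
grip_width: 34.8
```

```bash
python3 -c "
from h import *
noseat();print(manip.state()['torque'])
im=manip.camera('scene');cv2.imwrite('pics/s11z.png',cv2.resize(im[90:170,300:380,::-1],None,fx=7,fy=7,interpolation=cv2.INTER_CUBIC))
im=manip.camera('wrist');cv2.imwrite('pics/w11.png',im[:,:,::-1])
"
```

```text
nose in bore x,y,z [86.31  0.63 -1.11] slant 0.07 pitch -0.28 F bore [-25.4  -4.3  20.6]
[ 2.59214965  3.60005371 -0.32239157]
```

View pics/s11z.png

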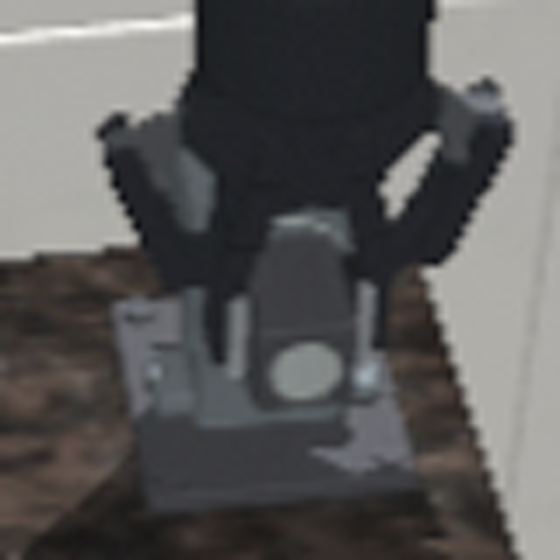

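View pics/w11.png

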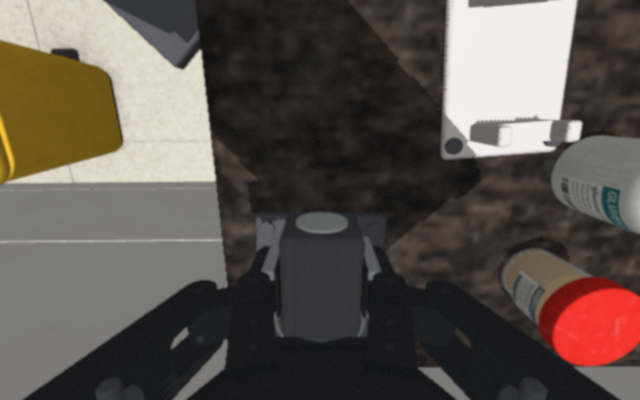

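```bash
python3 -c "
from h import *
b=np.radians(BA);u=np.array([np.cos(b),np.sin(b),0]);off=np.array([300,90])
for x in(84,86,88,90):print(x,((proj('scene',[MOUTH+u*(x-140)])-off+.5)*7).round(1))
st=manip.state();R=Ro.from_euler('xyz',st['tcp_rot']).as_matrix();n=st['tcp_pos']+R@[0,-16,24.5];print('by tcp',((proj('scene',[n])-off+.5)*7).round(1))
im=cv2.imread('pics/s11z.png',0)
m=cv2.inRange(im[325:415,255:355],125,255);c=max(cv2.findContours(m,0,2)[0],key=cv2.contourArea);(e)=cv2.fitEllipse(c);print(e[0][0]+255,e[0][1]+325,e[1],cv2.contourArea(c))
"
```

```text
84 [[308.1 376.5]]
86 [[307.  372.5]]
88 [[305.9 368.5]]
90 [[304.8 364.5]]
by tcp [[305.4 373. ]]
305.5935935974121 371.2911071777344 (47.23960494995117, 62.19220733642578) 2295.5
```

It hit a hard stop: 25 N along the bore for 1.5 mm more command. The rear disc is at scene crop (305.6,371.3), which the biased view puts at x ≈ 87–89 mm. I'll relax the preload, release, and measure the shoulder gap from above.

>>> step_arm --targets '[[[0, 0, 0, 0, -0.0005, 0.001, 1], [0, 0, 0, 0, 0, 0, 1], [0, 0, 0, 0, 0, 0, 0.6], [0, 0, 0, 0, 0, 0, 0.3], [0, 0, 0, 0, 0, 0, 0.3]]]'

```text
clock: 22.42
tcp_pos: [604.2, -21.4, 73.6]
tcp_rot: [-1.571, 0.0, 0.775]
force: [0.2, 0.2, 0.3]
grip_width: 59.7
```

>>> step_arm --targets '[[[0, 0, 0, 0, 0, 0, 0.3], [0, 0, 0, 0, -0.02, 0, 0.3], [0, 0, 0, 0, -0.05, 0, 0.3], [0, 0, 0, 0, -0.05, 0, 0.3], [0, 0, 0, 0, -0.03, 0, 0.3]]]'

```text
clock: 23.05
tcp_pos: [604.6, -21.3, 226.5]
tcp_rot: [-1.573, -0.002, 0.775]
force: [-0.3, 0.3, -0.5]
grip_width: 59.5
```

>>> step_arm --targets '[[[0, 0, 0, 0, 0, -0.04, 0.3], [0, 0, 0, 0, 0, -0.03, 0.3], [0, 0, 0, 0, 0, 0, 0.3], [0, 0, 0, 0, 0, 0, 0.3]]]'

```text
clock: 23.55
tcp_pos: [652.8, -71.0, 223.6]
tcp_rot: [-1.57, 0.0, 0.775]
force: [0.3, 0.7, 0.0]
grip_width: 59.5
```

```bash
python3 -c "
from h import *
goal([600,-20,74],44.4);st=manip.state();print(st['tcp_pos'],st['tcp_rot'])
im=manip.camera('wrist');cv2.imwrite('pics/w12.png',im[:,:,::-1])
im=manip.camera('scene');cv2.imwrite('pics/s12z.png',cv2.resize(im[90:170,300:380,::-1],None,fx=7,fy=7,interpolation=cv2.INTER_CUBIC))
"
```

```text
t 23.55 pos [652.8 -71.  223.6] rot [-90.    0.   44.4] F [0.3 0.7 0. ] w 59.5
turn [-0.02  0.   -0.01] shift now [ -2.  149.6  73.4] shift after turn [ -2.  149.6  73.4]
[652.79109597 -71.04809422 223.59662123] [-1.57046041e+00  1.08761136e-04  7.74972024e-01]
```

View pics/w12.png

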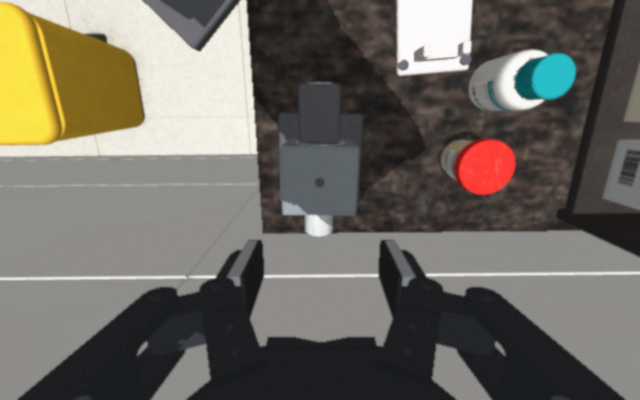

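View pics/s12z.png

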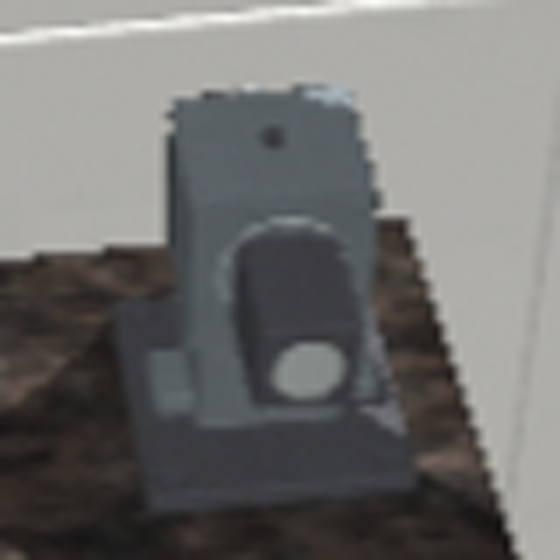

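```bash
python3 -c "
from h import *
im=cv2.imread('pics/w12.png',0)
print(im[76:92,315].tolist());print('f',im[138:156,310].tolist(),im[138:156,290].tolist());print('b',im[205:245,310].tolist());print(im[205:245,345].tolist())
st=dict(tcp_pos=np.array([652.8,-71.05,223.6]),tcp_rot=np.array([-1.57046,0,.77497]))
b=np.radians(BA);u=np.array([np.cos(b),np.sin(b),0])
f=lambda v,z,c=320:round(float((onz('wrist',(c,v),z,st)-MOUTH)@u),1)
for v in(145,146,147,148):print(v,'face at',f(v,122))
for v in(213,214,215,216):print(v,'back at',f(v,122))
for v in(82,83,84,85,86,87):print(v,'hub rear top',f(v,108),f(v,72))
for v in(234,235,236):print(v,'nose',f(v,90),f(v,102))
for v in(143,144,145):print(v,'hub front top at z108',f(v,108))
"; python3 -c "
import cv2
im=cv2.imread('pics/w12.png');cv2.imwrite('pics/w12z.png',cv2.resize(im[75:245,270:370],None,fx=3.5,fy=3.5,interpolation=cv2.INTER_CUBIC))"
```

```text
[38, 35, 34, 32, 39, 60, 85, 89, 74, 65, 66, 66, 66, 66, 66, 64]
f [65, 62, 61, 58, 59, 65, 76, 84, 90, 92, 95, 97, 97, 97, 97, 97, 98, 95] [66, 68, 73, 72, 73, 70, 73, 77, 86, 91, 93, 95, 96, 97, 96, 96, 97, 98]
b [96, 97, 95, 97, 95, 95, 95, 96, 112, 154, 199, 222, 227, 228, 227, 228, 228, 228, 228, 228, 228, 228, 228, 228, 228, 228, 228, 227, 220, 197, 165, 146, 140, 142, 139, 140, 141, 140, 140, 141]
[100, 99, 99, 98, 97, 97, 95, 95, 95, 90, 79, 63, 51, 49, 50, 47, 45, 47, 47, 46, 45, 45, 46, 47, 51, 56, 71, 101, 127, 139, 141, 141, 142, 141, 140, 141, 139, 140, 141, 139]
145 face at -3.4
146 face at -2.6
147 face at -1.8
148 face at -0.9
213 back at 55.7
214 back at 56.6
215 back at 57.5
216 back at 58.5
82 hub rear top -52.8 -55.9
83 hub rear top -52.0 -55.0
84 hub rear top -51.3 -54.1
85 hub rear top -50.5 -53.2
86 hub rear top -49.7 -52.4
87 hub rear top -49.0 -51.5
234 nose 89.6 84.4
235 nose 90.7 85.4
236 nose 91.8 86.5
143 hub front top at z108 -3.5
144 hub front top at z108 -2.7
145 hub front top at z108 -1.8
```

View pics/w12z.png

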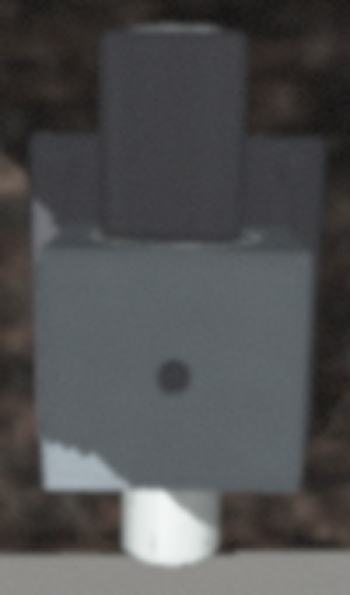

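Wrist view: the hub's rear edge is at row 84.5, the block's front top edge at row 145.5, its back edge at row 214, and the nose sticks out behind to row 234. The block measures 59.5 mm thick in this view and the hub's rear is about 48–50 mm from the face, so the shoulder is seated. My mouth estimate was about 3 mm too deep. The gripper is clear.

```bash
python3 -c "
from h import *
s=manip.state();print(s['clock'],s['force'].round(1),s['tcp_pos'].round(1))
print(manip.close_job())"
```

```text
23.65 [-0.6  0.1  0.5] [652.6 -70.6 224. ]
the job is handed in; nothing more can be done
None
```

The spindle is fitted in the bearing block with its shoulder against the face, and I handed the job in at about 23.7 s.

I lifted it from the holder by the shank, laid it in both notches of the rest and let go. I then took it again by the hub and brought the nose into the mouth at a 10° slant. After straightening it about the nose, I slid it home to a hard stop at 25 N, released it and moved clear.

**Last checks:**
- **Seating:** From above, the hub's rear measures about 48 mm from the block face. Since the hub is 50 mm long, it is seated within about 2 mm of measuring error. The nose sticks out behind the block, about 90 to 93 mm past the mouth.
- **Surroundings:** The bottle and holder look untouched in the last pictures, and the timer did in earlier ones. I did not picture the gauze again after lifting the spindle from the rest. The gripper is well above the block, with forces near zero.

**What disagreed:**
- **Mouth position:** My early estimate of the mouth was about 3 mm too deep along the bore. The nose was therefore in about 5 to 8 mm at the slant, not 3 mm, which still fits the judged range.
- **Scene camera:** It read up to about 2.5 mm short of the last wrist view on the final depth, and I trusted the wrist view.
- **Tilt in the grip:** The two camera estimates of the spindle's tilt in the hub grip differed by 2 to 3°. Contact forces while sliding in stayed below about 8 N up to the stop.

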